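# Calibrate the colour probe on its reference tile

### The job

Pick up the reference tile by its upright fin and slide it, ring end first, under the lips of the sloped dock until it is fully home against the end stop, and let go of it. Then take the colour probe out of its stand and hold its spring nose inside the ring on the tile, square to the tile's sloping face, pressed gently so that the nose goes in about half of its travel. Finish while still holding the probe like that; leave the other things on the counter where they are.

Things in the scene. Friction and masses are not known exactly. Their poses are not given: they have to be found in the camera images.
- tile: Loose reference tile, 0.10 to 0.20 kg: flat grey plate 100 (x) x 60 (y) x 8 mm, white ceramic face let into its top, upright grip fin on its rear part. Origin at the centre of its underside, z up out of the face, +x towards the ring end, which goes in first. Starts flat on the counter, face up, on the robot's left or right (the probe stand is on the other side).
- tile_fin (a point): Middle of the grip fin, an upright grey plate on the tile: at x = -33, y = 0, z = 28 mm of the tile. The fin is 30 mm long in x, 12 mm thick in y, and its top is 49 mm above the tile's underside (41 mm above the face).
- ring_mark (a point): Centre of the thin dark ring (inner diameter 20 mm, outer 25 mm) printed on the tile's white face, at x = 20, y = 0, z = 8 mm of the tile.
- slot: Black deck of the dock with aluminium rails, sloping up away from the robot at 15 degrees. Origin on its floor at the middle of the low entry edge, 35 mm above the counter; x up the slope, y across, z square out of the deck. Floor z = 0 from x = 0 to 150 mm. A tile fully home has its origin at x = 100, y = 0, z = 0 and its axes along these; it stays there by friction, its fin behind the lips.
- mouth (a point): Middle of the dock's mouth, on the deck floor at slot x = 60 mm. Up to here the deck is an open apron with guides flared outward (slot x = 37 to 62); from here two side rails 63 mm apart (y = +-31.5), 10.5 mm high, run to the end stop. From slot x = 85 to 140 lips (underside z = 10.5, top z = 13.5 mm) reach in over the tile's edges to y = +-25.5; the middle is open above.
- stop (a point): Middle of the end stop's face where it meets the deck floor, at slot x = 150 mm; the stop is 13.5 mm high and 86 mm wide. The tile's front edge rests on it when fully home.
- dock: The fixed base of the dock, plate 170 x 90 x 6 mm on the counter, origin at the centre of its underside; carries the slot deck, whose entry edge is 70 mm behind (-x of) this origin. Whole dock is about 90 mm high at its far end.
- probe: Loose colour probe, a round white stick, 0.12 to 0.20 kg, starting upright in its stand. Origin at the centre of its barrel's lower end, z up its axis. Barrel 22 mm diameter, z = 0 to 35; grip body 32 mm diameter, z = 35 to 111; cap 24 mm diameter to z = 115 mm. The dark spring nose (10 mm diameter, round end) stands out 16 mm below z = 0. Any turn about its axis is alike.
- nose_tip (a point): The extreme round end of the nose, on the probe's axis, 16 mm below the probe's origin when the nose is out.
- nose (a joint): How far the spring nose is pushed into the probe, in metres: 0 fully out, 0.010 fully in (solid stop). It takes about 1 N to start it and about 0.3 N more for every millimetre (about 2.5 N at half travel).
- stand: Fixed black block 75 x 75 x 60 mm with a 25 mm upright through hole in the middle of its top; origin at the centre of its underside. The probe's barrel stands in the hole with its 32 mm grip body resting on the top, so that 90 mm of it stand above the block. It is lifted straight out: nose and barrel reach 51 mm into the block.
- cup_white: Bystander: small jar with white cap, 48 mm diameter, 62 mm high; origin at underside.
- cup_orange: Bystander: small jar with orange cap, 52 mm diameter, 55 mm high; origin at underside.
- amber_small: Bystander: small brown bottle, 44 mm diameter, 85 mm high; origin at underside.
- beaker: Bystander: clear beaker, 68 mm diameter, 80 mm high; origin at underside.
- jar: Bystander: glass jar with steel lid, 100 mm diameter, 130 mm high; origin at underside.
- mortar: Bystander: white mortar bowl, 96 mm diameter, 55 mm high; origin at underside.
- spatula: Bystander: spatula about 180 mm long lying flat beyond the dock; origin near its middle on the underside.
Not all that is in view belongs to the job. Of the things shaped like the stand, the black one is meant.

How it is judged (in metres and radians):
On the way, in this order (a step that is already met when the one before it is completed fails the run):
1. the tile is fully home in the dock and let go (x of tile in the frame of slot between 0.096 and 0.102 m and y of tile in the frame of slot between -0.003 and 0.003 m and z of tile in the frame of slot between -0.002 and 0.004 m and angle between the x axis of tile and the x axis of slot, either way round below 0.06 rad and angle between the z axis of tile and the z axis of slot, either way round below 0.06 rad and contact force between the fingers and tile below 0.1 N), for 0.2 s.
2. the probe's nose is pressed in the ring, square to the tile (distance between nose_tip and ring_mark below 0.006 m and angle between the z axis of probe and the z axis of tile, either way round below 0.1 rad and value of joint nose between 0.0015 and 0.0085 m and contact force between probe and tile between 0.7 and 6 N), for 0.2 s.
At the end, for the whole second after the job is handed in: Tile home in the dock (within 4 mm of the stop, 3 mm sideways, 0.06 rad), not touched by the robot. Fingers hold the probe still: nose tip within 6 mm of the ring centre, axis within 0.10 rad of square, nose in 1.5 to 8.5 mm, force 0.7 to 6 N, clear of deck and stand (all of step 1 and all of step 2 and contact force between the fingers and probe above 2 N and contact force between the arm and tile below 0.1 N and contact force between probe and slot below 0.1 N and contact force between probe and stand below 0.1 N and linear speed of each of probe, tile below 0.02 m/s); the arm keeps its last pose, push and grip.
It fails at once if the probe is pressed on the tile with more than 15 N (contact force between probe and tile above 15 N).
It fails at once if a bystander is moved by more than 30 mm (distance of any of cup_white, cup_orange, amber_small, beaker, jar, mortar, spatula from where it was at the start of the episode above 0.03 m).
It also fails if it takes over 56 s, if anything falls off the work surface, if the arm or the gripper's body presses on something with over 40 N, if the wrist force passes 120 N, or if a joint passes its speed limit or range.

### The arm

A 6-joint arm with a two-finger parallel gripper is mounted at the origin on the work surface. World frame = base frame: x ahead of the robot, y to its left, z up, the work surface at z = 0. Lengths are in mm, angles in rad, forces in N, time in s.
With the tool pointing down it reaches from about 375 to 975 mm from the base axis. Payload 3.8 kg.
Tool frame: the origin (TCP) lies at the very end of the fingers, on their centre line; the grasp point (between the pads) lies 19 mm behind it; z points along the fingers, x is the direction in which the jaws open and shut, and the axes are right-handed (so a half turn about z gives the same grasp; the last joint's range is limited). The gripper opens to 85 mm and grips with 20 to 120 N. Pads are 22 mm wide; open, the fingers measure 114 mm over their backs; the gripper's body (76 mm by 85 mm) begins 54 mm behind the grasp point. The pads swing forward as they close: fully open they stand 13 mm farther back than shut.
Start: joints at [-0.037, 0.264, 1.604, -0, 1.274, -0.037], TCP at [674.995, -0.002, 231.28] pointing down, gripper open.
Joint ranges: [-2.63, 2.63], [-0.94, 2.18], [0.31, 2.57], [-1.31, 4.45], [0, 2.66], [-2.55, 2.55]. Speed limits (rad/s): [2.57, 2.57, 3.14, 3.14, 3.14, 3.14].

### API

Orientations are given as a unit quaternion [w, x, y, z].
In Python, from cell import manip, viewer gives the robot as it stands. The module is installed in compiled form; this text tells all that it offers.
- The arm moves only by the shell command python3 -m inch 'ROWS' [FORCE]. ROWS is JSON, a list of rows, each a list of 5 numbers: the shift along the tool's x, y, z in m, then the turn about the tool's z in degrees, then the closure, from 0 (fully open) to 1 (shut). In form: [[tx, ty, tz, yaw, jaw], ...]. A call has 1 to 10 rows; each row shifts and turns the pose as measured when the row begins, along the tool's axes as they then stand; what a row does not reach is not made up. A row lasts 1/12 s, in which the tool goes at most 41.7 mm and 7.16 degrees, less where a joint would pass 70% of its speed; a pose out of reach is approached as far as the arm can. A call with a gripper value outside its range is refused whole. The fingers move at their own pace and stop on an object; FORCE is the grip in N (left out, the last holds). Time passes only in rows, so rows that do not move let the fingers close. It gives the time, the measured TCP pose, the force and the opening at its end, in the units of the state.
- manip.state(): the state, without advancing time (a new reading comes with each control period).
- viewer.snapshot(name): name is "scene" or "side" or "wrist"; returns a dict with "frame" (384x512x3 uint8, red, green, blue), "vfov" (degrees; the focal length in pixels is half the picture's height over the tangent of half this angle, whatever the lens; pixels are square), "cx", "cy" (the principal point, pixels), "origin" and "rotation" of the camera in the world; the wrist camera has in their place "T_tool_cam" (4x4, takes a point from camera to tool coordinates, whose origin is the TCP and whose axes are the tool frame's). Camera axes: x right, y down, z forward; pixel columns grow to the right and rows downward; lengths in mm; the calibration is good to about 2 mm. A picture is of the moment at which its call begins: read the wrist's pose just before it. There is no depth.
- manip.close_job(): hands the job in, once; it reports no verdict.
The state is a dict: "time_s": time; "qpos": joint angles; "qd": joint speeds; "joint_efforts": joint torques, N m; "tool_pos": TCP position; "ee_rot": TCP orientation; "force": force on the tool from outside, world axes, zero at the start; "moment": the same for the moment, N m; "finger_gap": finger opening in mm.
Only numpy, scipy, OpenCV 4.12 (cv2) and the standard library are available. Lean on these libraries where they do the work, as an engineer would, in place of code of your own. Each camera call takes 0.05 s, during which the arm holds its last target.

## Working session

There is one attempt and no reset: what is moved stays moved. The work goes in short steps, Python scripts to look and compute and a shell command to move; the robot and the scene stay as the last step left them, time stands still between calls to the robot, and variables do not carry over. Pictures are saved under pics/ and viewed, and the job is handed in when it is done.

```bash
ls; mkdir -p pics; cat > h.py <<'E'
import numpy as np, cv2
from cell import manip, viewer
from scipy.spatial.transform import Rotation as R
def Rq(q): return R.from_quat([q[1],q[2],q[3],q[0]]).as_matrix()
def snap(name,fn):
    s=manip.state(); d=viewer.snapshot(name)
    if name=="wrist":
        T=np.array(d["T_tool_cam"]); Rt=Rq(s["ee_rot"])
        d["origin"]=Rt@T[:3,3]+np.array(s["tool_pos"]); d["rotation"]=Rt@T[:3,:3]
    d["f"]=d["frame"].shape[0]/2/np.tan(np.radians(d["vfov"])/2)
    np.save("pics/"+fn+".npy",{k:v for k,v in d.items()},allow_pickle=True)
    cv2.imwrite("pics/"+fn+".png",d["frame"][:,:,::-1]); return d
def load(fn): return np.load("pics/"+fn+".npy",allow_pickle=True).item()
def ray(d,u,v):
    c=np.array([(u-d["cx"])/d["f"],(v-d["cy"])/d["f"],1]); r=np.array(d["rotation"])@c
    return np.array(d["origin"]),r/np.linalg.norm(r)
def onz(d,u,v,z):
    o,r=ray(d,u,v); return o+r*(z-o[2])/r[2]
def two(d1,p1,d2,p2):
    o1,r1=ray(d1,*p1);o2,r2=ray(d2,*p2)
    A=np.stack([r1,-r2],1); t=np.linalg.lstsq(A,o2-o1,rcond=None)[0]
    a=o1+t[0]*r1;b=o2+t[1]*r2; return (a+b)/2,np.linalg.norm(a-b)
def proj(d,p):
    c=np.array(d["rotation"]).T@(np.array(p)-np.array(d["origin"])); return c[:2]/c[2]*d["f"]+np.array([d["cx"],d["cy"]])
def crop(d,fn,x0,y0,x1,y1,k):
    cv2.imwrite("pics/"+fn+".png",cv2.resize(d["frame"][y0:y1,x0:x1,::-1],None,fx=k,fy=k,interpolation=cv2.INTER_CUBIC))
def st():
    s=manip.state(); print("t",s["time_s"],"tcp",np.round(s["tool_pos"],1),"gap",np.round(s["finger_gap"],1),"F",np.round(s["force"],1),"M",np.round(s["moment"],2)); print(np.round(Rq(s["ee_rot"]),3).tolist()); return s
E
python3 - <<'E'
from h import *
s=st(); print(s)
for n in ["scene","side","wrist"]:
    d=snap(n,n+"0"); print(n,d["f"],d["cx"],d["cy"],np.round(d["origin"],1),np.round(d["rotation"],3).tolist())
E
```

```text
pics
t 0.0 tcp [674.3   0.  230. ] gap 85.3 F [-0.7 -0.6 -0.2] M [ 0.03  0.03 -0.05]
[[1.0, -0.0, -0.002], [-0.0, -1.0, 0.0], [-0.002, -0.0, -1.0]]
{'time_s': 0.0, 'qpos': array([-3.69123362e-02,  2.64765762e-01,  1.60535731e+00,  1.68620046e-05,
        1.27373103e+00, -3.68928137e-02]), 'qd': array([-8.47890622e-04,  1.73595638e-03,  3.14028363e-04,  8.17920264e-05,
       -5.31868840e-04, -1.02559431e-03]), 'joint_efforts': array([ 6.10465631e-04, -5.15121067e+01, -3.67308676e+01, -4.07824507e-05,
        1.31324201e-02,  1.46811578e-05]), 'tool_pos': array([6.74266841e+02, 2.25086505e-02, 2.29962564e+02]), 'ee_rot': array([-4.97707247e-05,  9.99999361e-01, -1.22382661e-05, -1.12966033e-03]), 'force': array([-0.67181466, -0.56247191, -0.18496924]), 'moment': array([ 0.02525784,  0.03399705, -0.0485136 ]), 'finger_gap': 85.3136548984135}
scene 355.73430471783297 255.60904280572882 193.4054821551945 [1273.9  -76.5  812.9] [-0.272, 0.707, 0.61, -0.233]
side 428.1607708065272 256.80293711875976 192.74507181100722 [  33.6 1101.1  923. ] [0.123, -0.206, 0.859, -0.452]
wrist 317.05423208491584 255.63893476642562 188.57384520956685 [674.8  67.5 373.2] [[1.0, 0.001, -0.002], [0.0, -0.963, -0.27], [-0.002, 0.27, -0.963]]
```

```bash
python3 - <<'E'
s=open('h.py').read()
s=s.replace('    d["f"]=','    else: d["rotation"]=Rq(d["rotation"])\n    d["f"]=',1)
open('h.py','w').write(s)
from h import *
for n in ["scene0","side0"]:
    d=load(n); d["rotation"]=Rq(d["rotation"]); np.save("pics/"+n+".npy",d,allow_pickle=True); print(np.round(d["rotation"],2).tolist())
E
```

```text
[[0.15, 0.74, -0.66], [0.99, -0.11, 0.1], [0.0, -0.67, -0.74]]
[[-0.88, -0.24, 0.4], [-0.47, 0.51, -0.73], [-0.02, -0.83, -0.56]]
```

View pics/scene0.png

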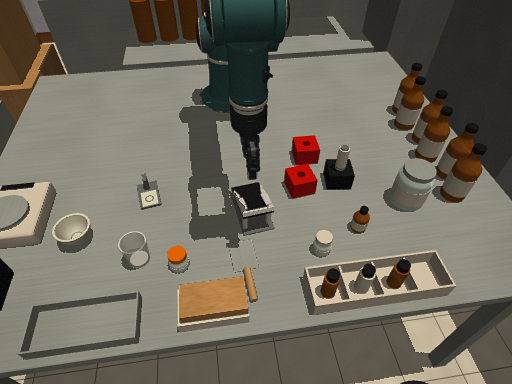

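View pics/side0.png

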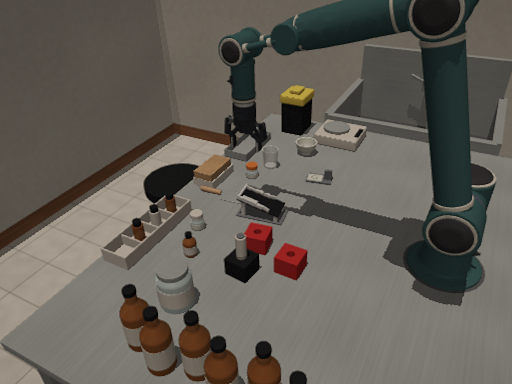

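View pics/wrist0.png

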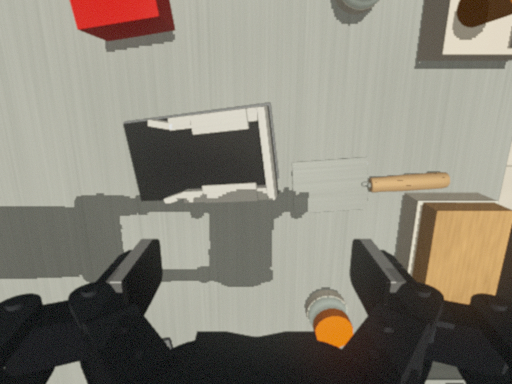

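```bash
python3 - <<'E'
from h import *
d=load("scene0"); e=load("side0")
crop(d,"c1",120,160,190,220,8); crop(d,"c2",220,170,285,240,8); crop(d,"c3",285,130,365,195,8); crop(e,"c4",225,165,340,285,6)
print("ring",onz(d,149,198,8), "stand top",onz(d,339,168,60))
for n,p in dict(white=(323,249),orange=(178,265),amber=(360,228),beaker=(135,262),jar=(408,205),spat=(243,255),mortar=(72,240)).items(): print(n,onz(d,*p,0).round())
E
```

```text
ring [ 530.2746229 -286.2616273    8.       ] stand top [538.99216586 292.83948099  60.        ]
white [777. 184.   0.]
orange [ 770. -202.    0.]
amber [725. 307.   0.]
beaker [ 744. -314.   -0.]
jar [664. 478.   0.]
spat [764. -31.   0.]
mortar [ 648. -490.    0.]
```

View pics/c1.png

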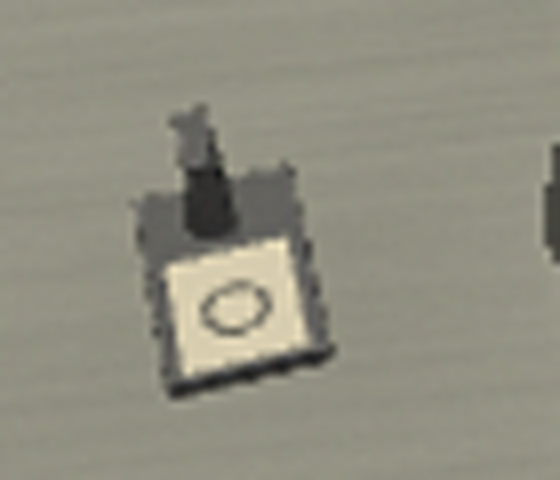

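View pics/c2.png

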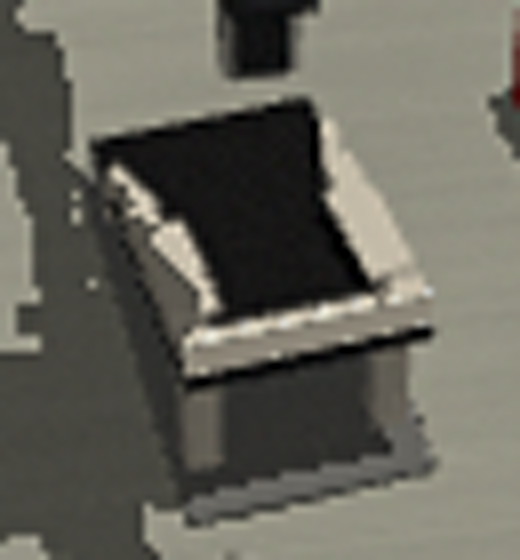

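View pics/c3.png

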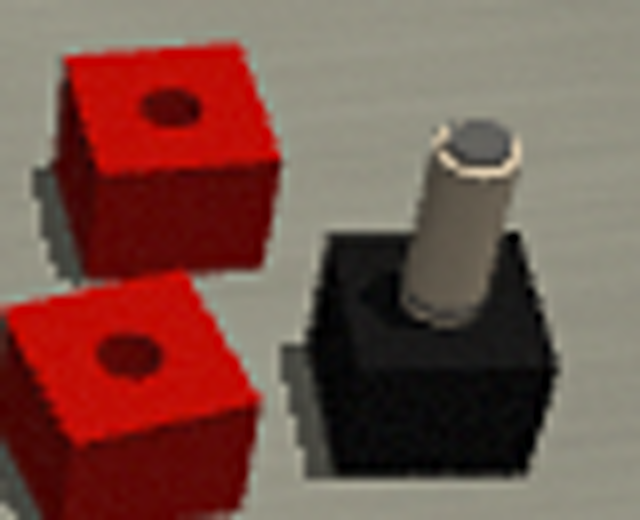

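```bash
python3 - <<'E'
from h import *
d=load("wrist0")
crop(d,"c5",110,90,300,215,4)
E
```

```text
(no output)
```

View pics/c5.png

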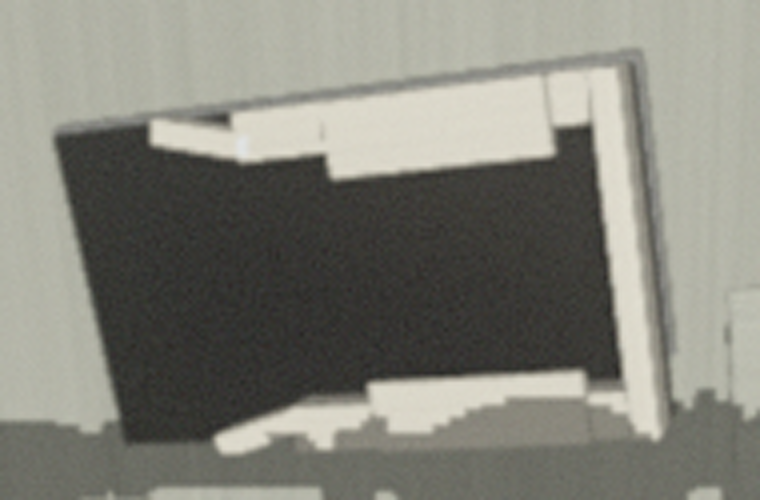

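```bash
cat > slot.py <<'E'
from h import *
from scipy.optimize import least_squares
c15,s15=np.cos(np.pi/12),np.sin(np.pi/12)
def slotT(x,y,yaw):
    cy,sy=np.cos(yaw),np.sin(yaw)
    Rz=np.array([[cy,-sy,0],[sy,cy,0],[0,0,1]]); Ry=np.array([[c15,0,-s15],[0,1,0],[s15,0,c15]])
    return Rz@Ry,np.array([x,y,35.])
def hh(x,z): return 35+x*s15+z*c15
E
python3 - <<'E'
from slot import *
d=load("wrist0")
f=lambda u,v:(110+(u+.5)/4-.5,90+(v+.5)/4-.5)
P={}
for n,uv,x,y,z in [("entL",(57,132),0,43,0),("entR",(125,443),0,-43,0),("lipL0",(330,180),85,25.5,13.5),("lipL1",(556,155),140,25.5,13.5),("lipR0",(368,382),85,-25.5,13.5),("lipR1",(585,372),140,-25.5,13.5)]:
    p=onz(d,*f(*uv),hh(x,z)); P[n]=(p,x,y,z); print(n,p.round(1))
A=np.array([v[0] for v in P.values()]); B=np.array([[v[1]*c15-v[3]*s15,v[2]] for v in P.values()])
# 2D rigid fit (kabsch)
a=A[:,:2]-A[:,:2].mean(0); b=B-B.mean(0)
yaw=np.arctan2((b[:,0]*a[:,1]-b[:,1]*a[:,0]).sum(),(b*a).sum()); Rm=np.array([[np.cos(yaw),-np.sin(yaw)],[np.sin(yaw),np.cos(yaw)]])
o=A[:,:2].mean(0)-Rm@B.mean(0); print("yaw",np.degrees(yaw),"origin",o); print((A[:,:2]-(B@Rm.T+o)).round(1))
E
```

```text
entL [536.   44.3  35. ]
entR [545.5 -41.1  35. ]
lipL0 [613.9  35.6  70. ]
lipL1 [667.8  42.7  84.3]
lipR0 [620.6 -14.   70. ]
lipR1 [674.4  -7.7  84.3]
yaw 6.912080336430659 origin [540.09937847   1.52694624]
[[ 1.1  0.1]
 [ 0.2  0. ]
 [-1.2 -0.7]
 [ 0.  -0. ]
 [-0.6  0.3]
 [ 0.4  0.2]]
```

```bash
python3 - <<'E'
from h import *
d=load("scene0")
f=lambda u,v:(120+(u+.5)/8-.5,160+(v+.5)/8-.5)
C=[onz(d,*f(*p),8) for p in [(165,265),(285,238),(310,345),(182,378)]]
for p in C: print(p.round(1))
r=onz(d,*f(237,307),8); print("ring",r)
a=(C[2]+C[3]-C[0]-C[1])/2; print(np.degrees(np.arctan2(a[1],a[0])))
b=(C[1]+C[2]-C[0]-C[3])/2; print(np.degrees(np.arctan2(-b[0],b[1])))
E
```

```text
[ 504.5 -313.8    8. ]
[ 496.9 -269.2    8. ]
[ 553.1 -258.     8. ]
[ 562.5 -304.     8. ]
ring [ 530.10256053 -285.71732119    8.        ]
10.459191290699449
10.549593700257578
```

```bash
python3 -m inch '[[-0.017,0.036,0,0,0],[-0.017,0.036,0,0,0],[-0.017,0.036,0,0,0],[-0.017,0.036,0,0,0],[-0.017,0.036,0,0,0],[-0.017,0.036,0,0,0],[-0.017,0.036,0,0,0],[-0.017,0.036,0,0,0]]'; python3 -m inch '[[0,0,0,7.1,0],[0,0,0,7.1,0],[0,0,0,7.1,0],[0,0,0,7.1,0],[0,0,0,7.1,0],[0,0,0,7.1,0],[0,0,0,7.1,0],[0,0,0,7.1,0],[0,0,0,7.1,0],[0,0,0,7.1,0]]'; python3 -c "
from h import *
st()"
```

```text
time_s: 0.82
tool_pos: [536.3, -289.4, 225.4]
ee_rot: [-0.002, 1.0, 0.008, -0.002]
force: [1.1, 0.3, -0.0]
finger_gap: 85.3
time_s: 1.65
tool_pos: [527.0, -300.1, 220.9]
ee_rot: [0.002, 0.814, -0.581, -0.007]
force: [0.5, -0.9, -0.2]
finger_gap: 85.8
t 1.65 tcp [ 527.  -300.1  220.9] gap 85.8 F [ 0.5 -0.9 -0.2] M [ 0.01  0.03 -0.04]
[[0.325, -0.946, -0.013], [-0.946, -0.325, 0.005], [-0.009, 0.01, -1.0]]
```

```bash
python3 -m inch '[[0,-0.02,0,4.3,0],[0,0,0,4.3,0],[0,0,0,0,0]]'; python3 -c "
from h import *
st(); snap('wrist','wrist1')"
```

```text
time_s: 1.9
tool_pos: [545.2, -293.3, 219.3]
ee_rot: [0.002, 0.764, -0.645, -0.008]
force: [-0.1, -0.1, -0.1]
finger_gap: 85.3
t 1.9 tcp [ 545.2 -293.3  219.3] gap 85.3 F [-0.1 -0.1 -0.1] M [ 0.    0.01 -0.05]
[[0.167, -0.986, -0.015], [-0.986, -0.167, 0.007], [-0.009, 0.014, -1.0]]
```

View pics/wrist1.png

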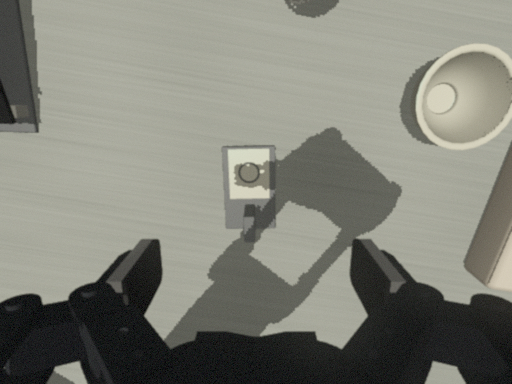

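```bash
python3 - <<'E'
from h import *
d=load("wrist1"); crop(d,"c6",205,130,300,250,6)
for p in [(222,146),(274.5,145.5),(275.5,228),(225,229)]: print(onz(d,*p,8).round(1))
print("ring",onz(d,249,172.5,8))
E
```

```text
[ 554.1 -252.7    8. ]
[ 564.5 -310.4    8. ]
[ 466.7 -329.9    8. ]
[ 455.  -270.1    8. ]
ring [ 529.11856042 -287.35667942    8.        ]
```

View pics/c6.png

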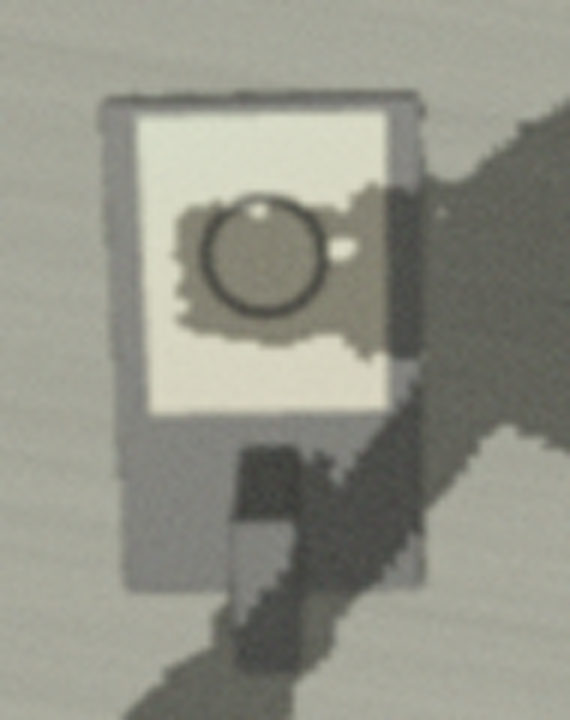

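```bash
cat >> h.py <<'E'
def to(p,heading=None):
    s=st(); Rt=Rq(s["ee_rot"]); dl=Rt.T@(np.array(p)-np.array(s["tool_pos"])); print("tool delta mm",dl.round(1))
    h=np.degrees(np.arctan2(-Rt[1,1],-Rt[0,1])); print("heading(-y)",h.round(2), "turn", None if heading is None else round(h-heading,2))
E
python3 -m inch '[[-0.0026,0.0224,0,-1.0,0],[-0.0026,0.0224,0,0,0],[-0.0026,0.0224,0,0,0],[0,0,0,0,0]]';python3 -c "
from h import *
to([477.7,-296.9,15],10.65)"
```

```text
time_s: 2.28
tool_pos: [475.8, -297.2, 218.3]
ee_rot: [0.002, 0.775, -0.632, -0.009]
force: [-0.4, 0.0, -0.6]
finger_gap: 85.3
t 2.2833 tcp [ 475.8 -297.2  218.3] gap 85.3 F [-0.4  0.  -0.6] M [ 0.02  0.02 -0.  ]
[[0.2, -0.98, -0.017], [-0.98, -0.2, 0.008], [-0.011, 0.015, -1.0]]
tool delta mm [  2.3  -5.  203.3]
heading(-y) 11.57 turn 0.92
```

```bash
python3 -m inch '[[0.002,-0.005,0.035,0.9,0],[0,0,0.035,0,0],[0,0,0.035,0,0],[0,0,0.035,0,0],[0,0,0,0,0]]';python3 -c "
from h import *
to([477.7,-296.9,15],10.65); snap('wrist','wrist2')"
```

```text
time_s: 2.7
tool_pos: [482.1, -300.8, 79.9]
ee_rot: [0.001, 0.772, -0.636, -0.002]
force: [-1.0, 0.1, -1.4]
finger_gap: 85.7
t 2.7 tcp [ 482.1 -300.8   79.9] gap 85.7 F [-1.   0.1 -1.4] M [-0.01  0.08 -0.07]
[[0.191, -0.982, -0.004], [-0.982, -0.191, 0.0], [-0.001, 0.004, -1.0]]
tool delta mm [-4.5  3.3 64.9]
heading(-y) 11.02 turn 0.37
```

View pics/wrist2.png

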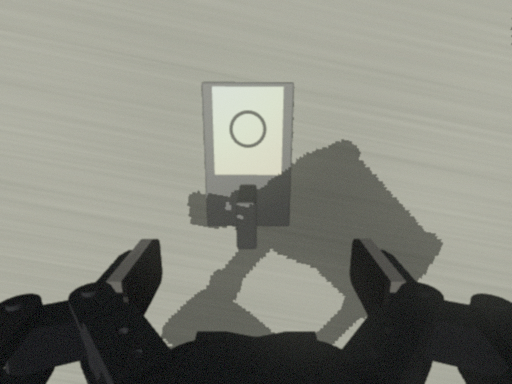

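```bash
python3 -c "
from h import *
d=load('wrist2'); r=onz(d,248,128.5,8); print(r, r[:2]-53*np.array([np.cos(np.radians(10.65)),np.sin(np.radians(10.65))]))
for p in [(202.5,83),(293.5,82.5)]: print(onz(d,*p,8))"
python3 -m inch '[[-0.0045,0.0033,0.033,0.4,0],[0,0,0.024,0,0],[0,0,0,0,0]]';python3 -c "
from h import *
to([477.7,-296.9,15],10.65)"
```

```text
[ 529.8262889  -287.12883291    8.        ] [ 477.73924321 -296.92371274]
[ 552.59621116 -253.06939486    8.        ]
[ 564.08916309 -310.44067969    8.        ]
time_s: 3.0
tool_pos: [485.5, -302.0, 32.4]
ee_rot: [0.0, 0.77, -0.638, 0.006]
force: [-0.5, 0.2, -0.1]
finger_gap: 85.2
t 3.0 tcp [ 485.5 -302.    32.4] gap 85.2 F [-0.5  0.2 -0.1] M [-0.01  0.08 -0.  ]
[[0.187, -0.982, 0.009], [-0.982, -0.187, -0.008], [0.01, -0.007, -1.0]]
tool delta mm [-6.7  6.9 17.3]
heading(-y) 10.77 turn 0.12
```

```bash

python3 -m inch '[[-0.0067,0.0069,0,0,0],[0,0,0,0,0]]';python3 -c "
from h import *
to([477.7,-296.9,15],10.65)"
```

```text
time_s: 3.17
tool_pos: [479.3, -297.8, 36.0]
ee_rot: [0.0, 0.771, -0.637, 0.008]
force: [-0.1, 0.7, -0.6]
finger_gap: 85.2
t 3.1667 tcp [ 479.3 -297.8   36. ] gap 85.2 F [-0.1  0.7 -0.6] M [ 0.02  0.02 -0.02]
[[0.188, -0.982, 0.012], [-0.982, -0.188, -0.01], [0.012, -0.01, -1.0]]
tool delta mm [-1.4  1.6 21. ]
heading(-y) 10.84 turn 0.19
```

```bash

python3 -m inch '[[-0.001,0.001,0.012,0,0],[-0.001,0.002,0.01,0,0],[0,0,0,0,0]]';python3 -c "
from h import *
to([477.7,-296.9,15],10.65)"
```

```text
time_s: 3.42
tool_pos: [480.6, -299.5, 19.7]
ee_rot: [-0.0, 0.771, -0.637, 0.014]
force: [-0.5, -0.7, -0.1]
finger_gap: 85.3
t 3.4167 tcp [ 480.6 -299.5   19.7] gap 85.3 F [-0.5 -0.7 -0.1] M [-0.03 -0.02 -0.01]
[[0.189, -0.982, 0.022], [-0.982, -0.189, -0.017], [0.021, -0.018, -1.0]]
tool delta mm [-3.2  2.4  4.6]
heading(-y) 10.9 turn 0.25
```

```bash

python3 -m inch '[[-0.003,0.0025,0.004,0,0],[0,0,0,0,0.5],[0,0,0,0,1],[0,0,0,0,1],[0,0,0,0,1],[0,0,0,0,1],[0,0,0,0,1],[0,0,0,0,1]]' 30;python3 -c "
from h import *
to([477.7,-296.9,15],10.65);snap('wrist','wrist3')"
```

```text
time_s: 4.08
tool_pos: [478.4, -297.4, 16.9]
ee_rot: [-0.001, 0.771, -0.637, 0.015]
force: [-1.3, 0.9, 2.0]
finger_gap: 11.4
t 4.0833 tcp [ 478.4 -297.4   16.9] gap 11.4 F [-1.3  0.9  2. ] M [0.25 0.18 0.07]
[[0.189, -0.982, 0.024], [-0.982, -0.189, -0.018], [0.022, -0.02, -1.0]]
tool delta mm [-0.7  0.6  1.9]
heading(-y) 10.9 turn 0.25
```

View pics/wrist3.png

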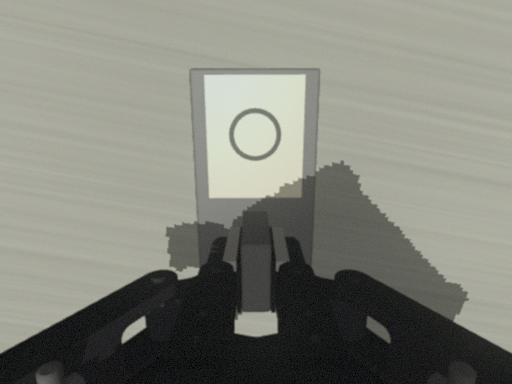

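```bash

python3 -m inch '[[0,0,-0.01,0,1],[0,0,-0.03,0,1],[0,0,-0.035,0,1],[0,0,-0.035,0,1],[0,0,0,0,1]]' ;python3 -c "
from h import *
to([491.5,-4.4,122],6.9);snap('wrist','wrist4');snap('side','side4')"
```

```text
time_s: 4.55
tool_pos: [472.7, -293.7, 128.6]
ee_rot: [0.0, 0.771, -0.637, 0.01]
force: [1.2, -0.6, 0.1]
finger_gap: 11.7
t 4.55 tcp [ 472.7 -293.7  128.6] gap 11.7 F [ 1.2 -0.6  0.1] M [-0.07 -0.1  -0.01]
[[0.189, -0.982, 0.016], [-0.982, -0.189, -0.013], [0.016, -0.013, -1.0]]
tool delta mm [-280.6  -73.1    3. ]
heading(-y) 10.9 turn 4.0
```

View pics/wrist4.png

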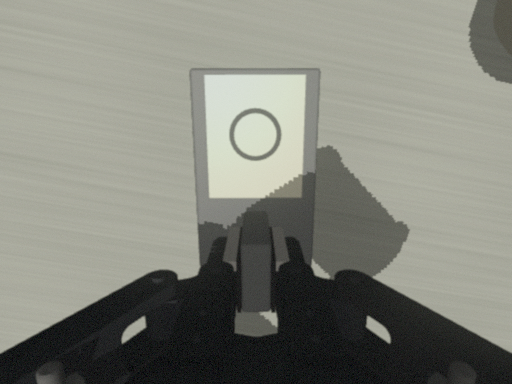

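```bash

python3 -m inch '[[-0.025,-0.006,0,0.5,1],[-0.035,-0.009,0,0.5,1],[-0.035,-0.009,0,0.5,1],[-0.035,-0.009,0,0.5,1],[-0.035,-0.009,0,0.5,1],[-0.035,-0.009,0,0.5,1],[-0.035,-0.009,0,0.5,1],[-0.02,-0.009,0,0.5,1],[0,0,0,0,1]]' ;python3 -c "
from h import *
to([491.5,-4.4,122],6.9)"
```

```text
time_s: 5.4
tool_pos: [488.1, -19.2, 107.3]
ee_rot: [0.006, 0.744, -0.668, -0.002]
force: [0.1, -1.0, -1.7]
finger_gap: 11.4
t 5.4 tcp [488.1 -19.2 107.3] gap 11.4 F [ 0.1 -1.  -1.7] M [-0.01 -0.02  0.01]
[[0.108, -0.994, -0.011], [-0.994, -0.108, -0.006], [0.004, 0.011, -1.0]]
tool delta mm [-14.3  -4.9 -14.8]
heading(-y) 6.21 turn -0.69
```

```bash

python3 -m inch '[[-0.0143,-0.004,0,-0.7,1],[0,0,0.01,0,1],[0,0,0,0,1]]' ;python3 -c "
from h import *
to([491.5,-4.4,65],6.9);snap('wrist','wrist5');snap('side','side5')"
```

```text
time_s: 5.65
tool_pos: [486.3, -3.2, 92.0]
ee_rot: [0.009, 0.75, -0.661, -0.005]
force: [-0.8, -0.0, -2.1]
finger_gap: 11.5
t 5.65 tcp [486.3  -3.2  92. ] gap 11.5 F [-0.8 -0.  -2.1] M [ 0.01  0.07 -0.03]
[[0.126, -0.992, -0.02], [-0.992, -0.126, -0.007], [0.004, 0.02, -1.0]]
tool delta mm [ 1.8 -5.5 26.9]
heading(-y) 7.24 turn 0.34
```

View pics/wrist5.png

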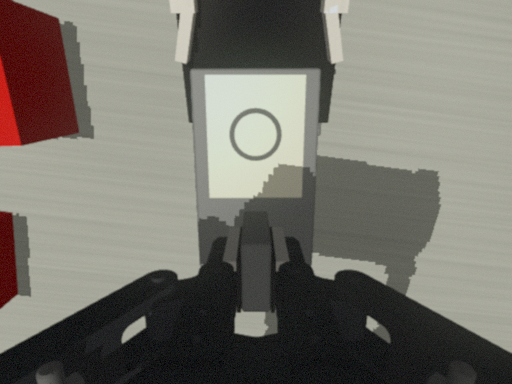

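```bash

python3 -m inch '[[0,-0.004,0.012,0.3,1],[0.001,-0.002,0.01,0,1],[0,0,0.008,0,1],[0,0,0,0,1]]' ;python3 -c "
from h import *
to([489.7,-4.6,40],6.9)"
python3 -m inch '[[0,0,0.006,0,1],[0,0,0.006,0,1],[0,0,0,0,1]]' ;python3 -c "
from h import *
to([489.7,-4.6,40],6.9);snap('wrist','wrist6');d=snap('side','side6'); crop(d,'c7',180,150,330,260,5)"
```

```text
time_s: 6.08
tool_pos: [494.4, -7.4, 61.1]
ee_rot: [0.008, 0.746, -0.665, -0.003]
force: [-1.7, 1.5, 2.3]
finger_gap: 11.4
t 6.0833 tcp [494.4  -7.4  61.1] gap 11.4 F [-1.7  1.5  2.3] M [0.37 0.16 0.14]
[[0.114, -0.993, -0.015], [-0.993, -0.114, -0.007], [0.005, 0.016, -1.0]]
tool delta mm [-3.4  4.  21.1]
heading(-y) 6.56 turn -0.34
time_s: 6.33
tool_pos: [492.2, -8.6, 48.3]
ee_rot: [0.009, 0.746, -0.666, -0.006]
force: [0.1, 0.5, 0.9]
finger_gap: 11.1
t 6.3333 tcp [492.2  -8.6  48.3] gap 11.1 F [0.1 0.5 0.9] M [ 0.19 -0.04  0.09]
[[0.113, -0.993, -0.021], [-0.994, -0.113, -0.007], [0.004, 0.022, -1.0]]
tool delta mm [-4.3  1.8  8.3]
heading(-y) 6.47 turn -0.43
```

View pics/c7.png

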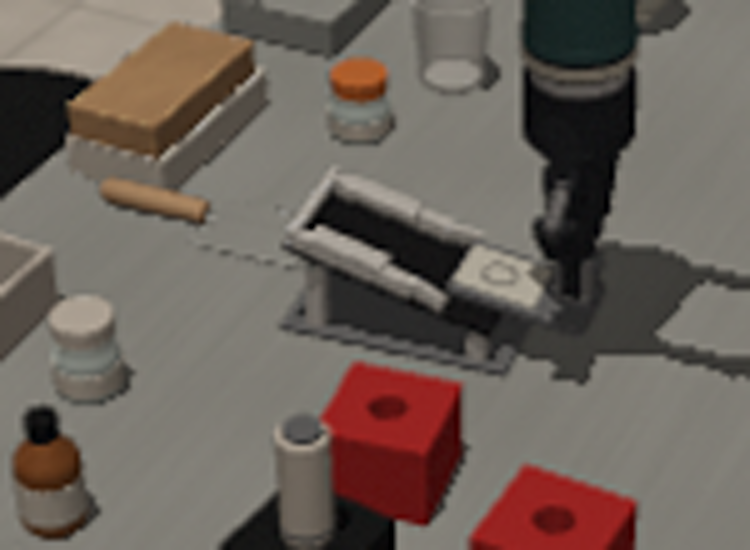

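View pics/wrist6.png

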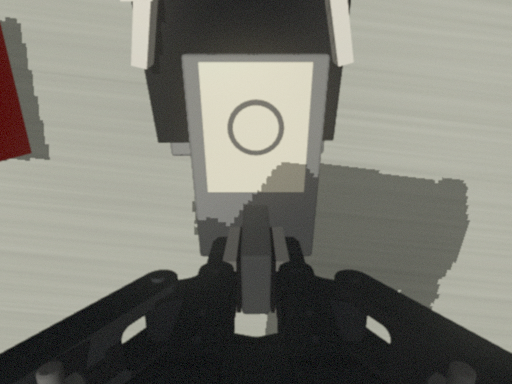

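```bash

python3 -m inch '[[-0.0043,0.0,0.004,-0.4,1],[0,0,0.004,0,1],[0,0,0,0,1]]' ;python3 -c "
from h import *
to([489.7,-4.6,40],6.9);snap('wrist','wrist7')"
```

```text
time_s: 6.68
tool_pos: [492.9, -5.1, 41.9]
ee_rot: [0.009, 0.748, -0.663, -0.004]
force: [-0.5, -0.2, 0.7]
finger_gap: 11.6
t 6.6833 tcp [492.9  -5.1  41.9] gap 11.6 F [-0.5 -0.2  0.7] M [-0.04  0.08 -0.03]
[[0.12, -0.993, -0.018], [-0.993, -0.12, -0.008], [0.006, 0.019, -1.0]]
tool delta mm [-0.9  3.   2. ]
heading(-y) 6.89 turn -0.01
```

View pics/wrist7.png

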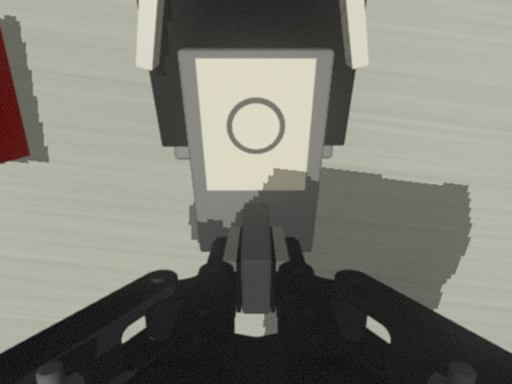

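```bash
cat >> h.py <<'E'
def sl():
    s=manip.state(); p=np.array(s["tool_pos"]); a=np.radians(6.9); q=p[:2]-np.array([540.1,1.5])
    d=q@[np.cos(a),np.sin(a)]; y=q@[-np.sin(a),np.cos(a)]; print("d",d.round(1),"tx~",((d+9.3)/.966+33).round(1),"slot y",y.round(1),"z",p[2].round(1),"want",(53.3+.268*d).round(1))
E
python3 -m inch '[[-0.0005,-0.008,-0.002,0,1],[0,-0.008,-0.002,0,1],[0,-0.008,-0.002,0,1],[0,-0.008,-0.002,0,1],[0,0,0,0,1]]' ;python3 -c "
from h import *
to([595.1,8.2,68],6.9);sl();snap('wrist','wrist8')"
```

```text
time_s: 7.15
tool_pos: [522.1, -0.3, 49.4]
ee_rot: [0.012, 0.749, -0.663, -0.007]
force: [-0.1, 0.6, -0.6]
finger_gap: 11.5
t 7.15 tcp [ 5.221e+02 -3.000e-01  4.940e+01] gap 11.5 F [-0.1  0.6 -0.6] M [ 0.03 -0.08 -0.01]
[[0.121, -0.992, -0.027], [-0.993, -0.121, -0.009], [0.005, 0.028, -1.0]]
tool delta mm [  0.5 -73.  -20.6]
heading(-y) 6.96 turn 0.06
d -18.1 tx~ 23.9 slot y 0.3 z 49.4 want 48.4
```

View pics/wrist8.png

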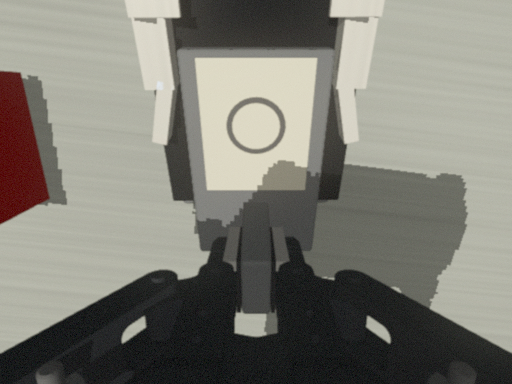

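```bash

python3 -m inch '[[0,-0.008,-0.001,0,1],[0,-0.008,-0.002,0,1],[0,-0.008,-0.002,0,1],[0,-0.008,-0.002,0,1],[0,0,0,0,1]]' ;python3 -c "
from h import *
to([595.1,8.2,68],6.9);sl();snap('wrist','wrist9')"
```

```text
time_s: 7.62
tool_pos: [547.0, 3.3, 54.4]
ee_rot: [0.018, 0.749, -0.662, -0.013]
force: [1.3, -0.0, 1.1]
finger_gap: 11.6
t 7.6167 tcp [547.    3.3  54.4] gap 11.6 F [ 1.3 -0.   1.1] M [ 0.09 -0.21 -0.02]
[[0.123, -0.991, -0.044], [-0.992, -0.123, -0.01], [0.005, 0.045, -0.999]]
tool delta mm [  1.1 -47.6 -15.8]
heading(-y) 7.05 turn 0.15
d 7.1 tx~ 50.0 slot y 1.0 z 54.4 want 55.2
```

View pics/wrist9.png

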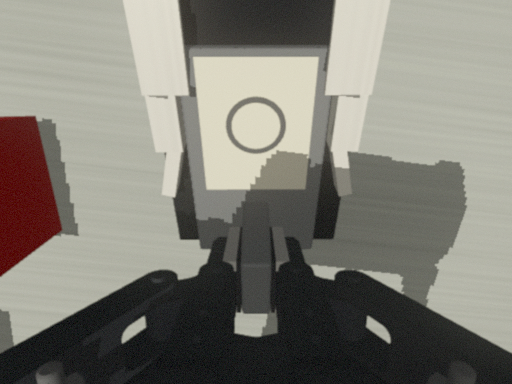

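```bash
python3 -c "
from h import *
d=load('wrist9'); crop(d,'c8',120,0,390,220,3)
d=snap('scene','scene9'); crop(d,'c9',215,140,295,245,7)"
```

```text
(no output)
```

View pics/c8.png

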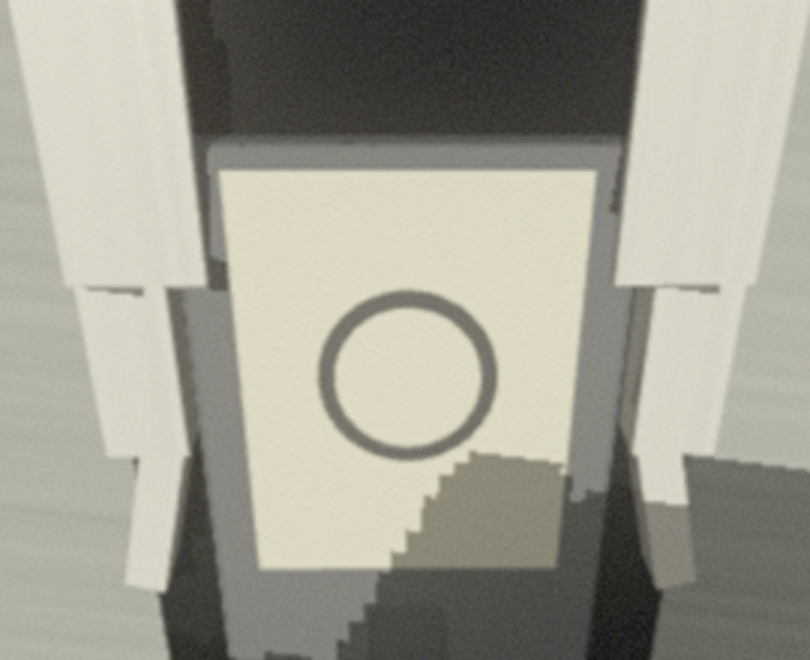

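View pics/c9.png

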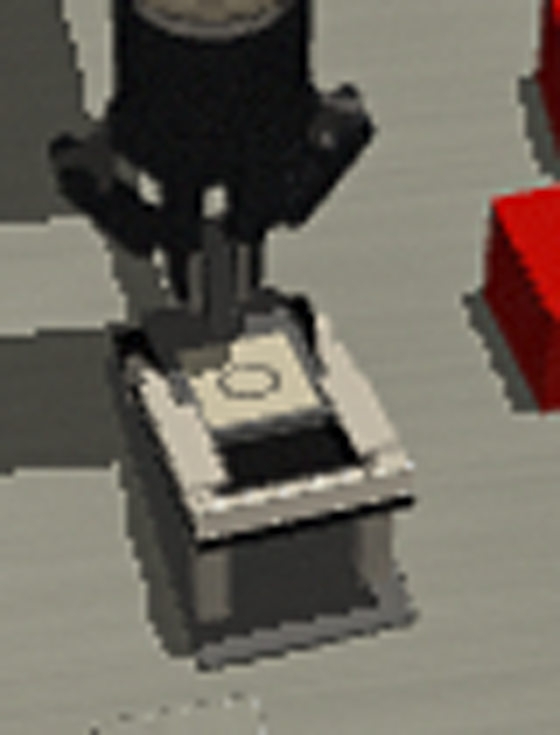

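```bash

python3 -m inch '[[0,-0.008,-0.0025,0.1,1],[0,-0.008,-0.0025,0,1],[0,-0.008,-0.0025,0,1],[0,-0.008,-0.0025,0,1],[0,-0.008,-0.0025,0,1],[0,0,0,0,1]]' ;python3 -c "
from h import *
to([595.1,8.2,68],6.9);sl()"
```

```text
time_s: 8.22
tool_pos: [578.3, 7.4, 63.1]
ee_rot: [0.025, 0.749, -0.662, -0.02]
force: [1.0, -0.1, 1.8]
finger_gap: 11.6
t 8.2167 tcp [578.3   7.4  63.1] gap 11.6 F [ 1.  -0.1  1.8] M [ 0.1  -0.25 -0.03]
[[0.122, -0.991, -0.063], [-0.993, -0.121, -0.012], [0.004, 0.064, -0.998]]
tool delta mm [  1.3 -16.4  -6. ]
heading(-y) 6.98 turn 0.08
d 38.6 tx~ 82.6 slot y 1.3 z 63.1 want 63.6
```

```bash

python3 -m inch '[[0.0005,-0.005,-0.0015,0,1],[0,-0.005,-0.0015,0,1],[0,-0.004,-0.0012,0,1],[0,0,0,0,1]]' ;python3 -c "
from h import *
to([595.1,8.2,68],6.9);sl();d=snap('wrist','wrist10');crop(d,'c10',120,0,390,220,3)"
```

```text
time_s: 8.55
tool_pos: [587.4, 8.2, 65.4]
ee_rot: [0.029, 0.749, -0.662, -0.023]
force: [1.1, 0.0, 2.7]
finger_gap: 11.9
t 8.55 tcp [587.4   8.2  65.4] gap 11.9 F [1.1 0.  2.7] M [ 0.21 -0.43 -0.01]
[[0.122, -0.99, -0.073], [-0.992, -0.122, -0.013], [0.004, 0.074, -0.997]]
tool delta mm [ 0.9 -7.4 -3.1]
heading(-y) 7.01 turn 0.11
d 47.7 tx~ 92.1 slot y 0.9 z 65.4 want 66.1
```

View pics/c10.png

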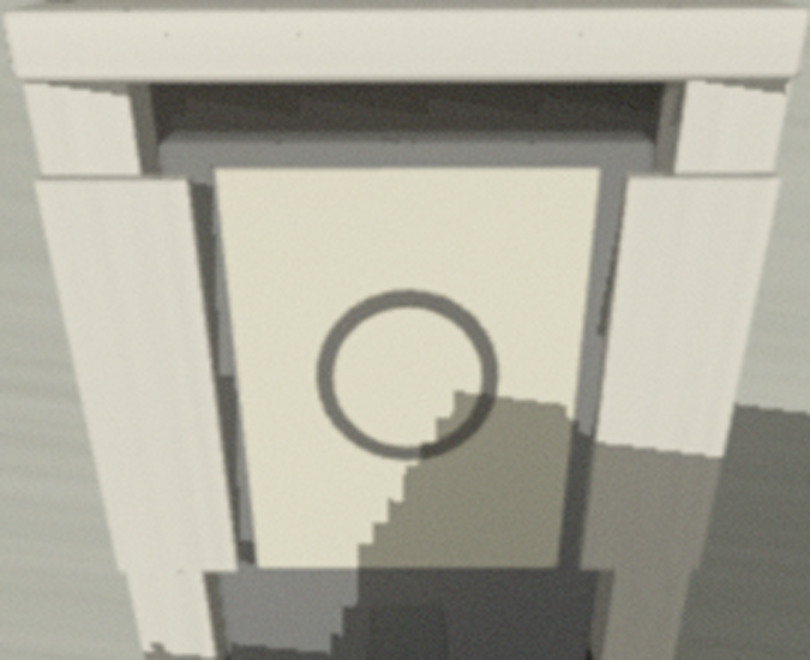

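```bash

python3 -m inch '[[0.0005,-0.004,-0.001,0,1],[0,-0.004,-0.001,0,1],[0,-0.003,-0.001,0,1],[0,0,0,0,1]]' ;python3 -c "
from h import *
to([595.1,8.2,68],6.9);sl();d=snap('wrist','wrist11');crop(d,'c11',120,0,390,220,3)"
```

```text
time_s: 8.93
tool_pos: [593.1, 8.5, 67.0]
ee_rot: [0.033, 0.749, -0.662, -0.027]
force: [0.8, 0.9, 1.8]
finger_gap: 11.5
t 8.9333 tcp [593.1   8.5  67. ] gap 11.5 F [0.8 0.9 1.8] M [ 0.26 -0.41  0.03]
[[0.123, -0.989, -0.084], [-0.992, -0.122, -0.014], [0.003, 0.085, -0.996]]
tool delta mm [ 0.5 -1.8 -1.2]
heading(-y) 7.05 turn 0.15
d 53.5 tx~ 98.0 slot y 0.5 z 67.0 want 67.6
```

View pics/c11.png

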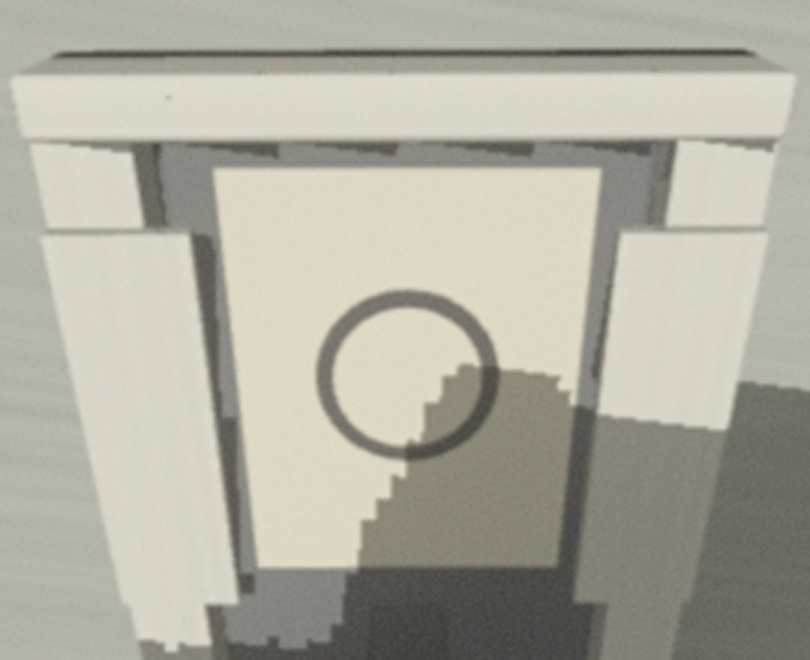

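```bash
cat >> slot.py <<'E'
def onslot(d,u,v,z,T=None):
    Rs,o=slotT(540.1,1.5,np.radians(6.9)); a,r=ray(d,u,v); a2=Rs.T@(a-o); r2=Rs.T@r
    return a2+r2*(z-a2[2])/r2[2]
E
python3 -c "
from slot import *
for n,v1 in [('wrist10',81),('wrist11',138)]:
    d=load(n); f=lambda u,v:(120+(u+.5)/3-.5,(v+.5)/3-.5)
    r=onslot(d,*f(407,375),8); s=onslot(d,*f(407,v1),13.5); l=[onslot(d,*f(*p),13.5)[1] for p in ([(190,180),(628,178)] if n=='wrist10' else [(190,235),(619,232)])]; print(n,r.round(1),s.round(1),'gap',s[0]-r[0]-30, l)
"
python3 -m inch '[[0,-0.003,-0.001,0,1],[0,-0.003,-0.001,0,1],[0,-0.003,-0.001,0,1],[0,0,0,0,1]]' ;python3 -c "
from h import *
to([595.1,8.2,68],6.9);sl();d=snap('wrist','wrist12');crop(d,'c12',120,0,390,220,3)"
```

```text
wrist10 [112.8   0.3   8. ] [149.7   0.4  13.5] gap 6.870649799333492 [np.float64(25.505784473725875), np.float64(-25.221672033024475)]
wrist11 [ 1.189e+02 -1.000e-01  8.000e+00] [150.    0.   13.5] gap 1.0441798711087387 [np.float64(25.76814430725664), np.float64(-25.138049167179993)]
time_s: 9.32
tool_pos: [593.7, 8.5, 67.0]
ee_rot: [0.04, 0.748, -0.661, -0.033]
force: [1.5, 1.1, 5.1]
finger_gap: 11.7
t 9.3167 tcp [593.7   8.5  67. ] gap 11.7 F [1.5 1.1 5.1] M [ 0.29 -0.55  0.03]
[[0.124, -0.987, -0.103], [-0.992, -0.123, -0.016], [0.003, 0.104, -0.995]]
tool delta mm [ 0.5 -1.2 -1.1]
heading(-y) 7.08 turn 0.18
d 54.0 tx~ 98.6 slot y 0.5 z 67.0 want 67.8
```

View pics/c12.png

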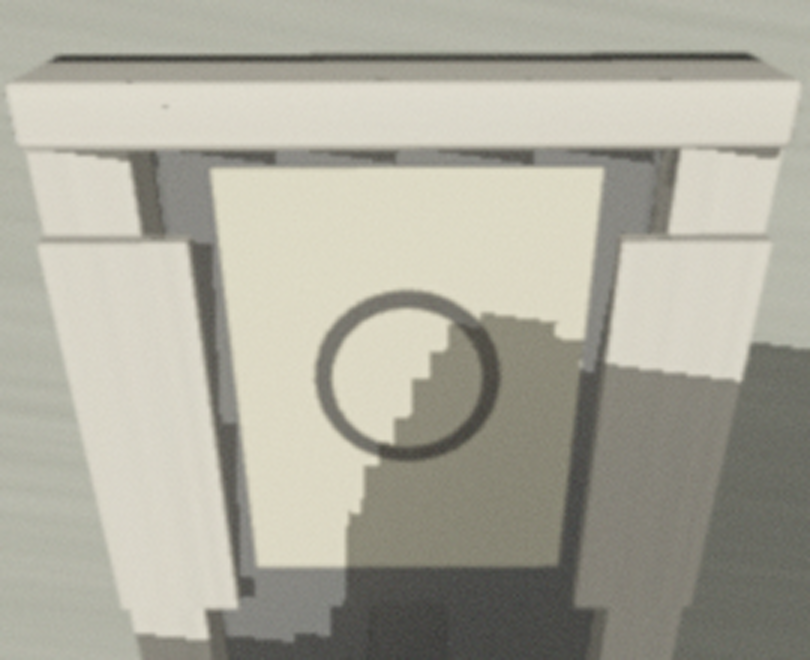

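```bash

python3 -m inch '[[0,0,0,0,0.7],[0,0,0,0,0.5],[0,0,0,0,0.5],[0,0,0,0,0.5]]' ;python3 -c "
from slot import *
to([595.1,8.2,68],6.9);sl();d=snap('wrist','wrist13');crop(d,'c13',120,0,390,220,3)"
```

```text
time_s: 9.7
tool_pos: [593.9, 8.7, 65.5]
ee_rot: [0.04, 0.748, -0.661, -0.033]
force: [-0.5, -0.6, -0.8]
finger_gap: 42.6
t 9.7 tcp [593.9   8.7  65.5] gap 42.6 F [-0.5 -0.6 -0.8] M [ 0.04 -0.04 -0.02]
[[0.124, -0.987, -0.102], [-0.992, -0.123, -0.016], [0.003, 0.103, -0.995]]
tool delta mm [ 0.6 -0.8 -2.6]
heading(-y) 7.08 turn 0.18
d 54.3 tx~ 98.8 slot y 0.6 z 65.5 want 67.8
```

View pics/c13.png

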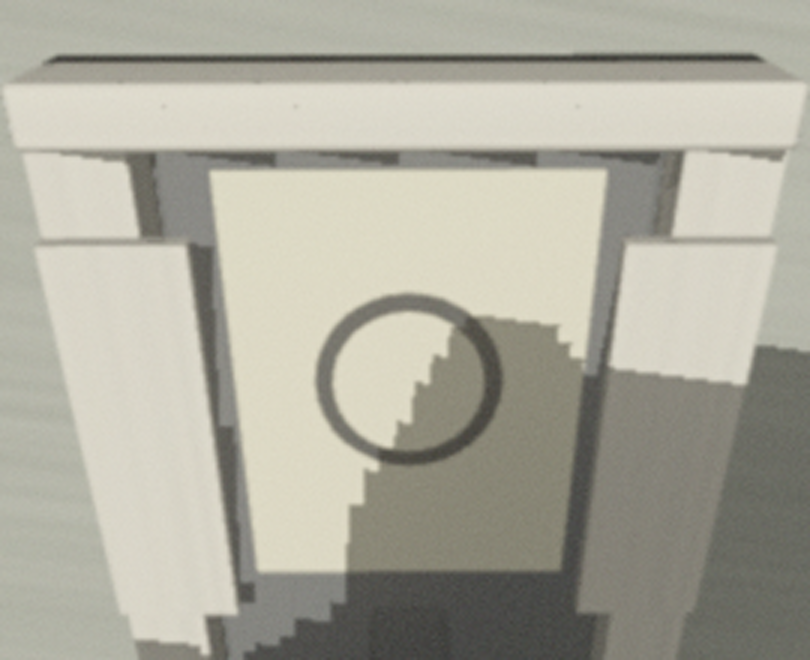

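```bash

python3 -m inch '[[0,0.001,-0.02,0,0.5],[0,0.003,-0.035,0,0.3],[0,0.003,-0.035,0,0],[0,0.003,-0.035,0,0],[0,0,-0.035,0,0],[0,0,0,0,0]]' ;python3 -c "
from slot import *
st();d=snap('wrist','wrist14')"
```

```text
time_s: 10.25
tool_pos: [596.9, 10.2, 225.9]
ee_rot: [0.044, 0.748, -0.661, -0.038]
force: [2.1, -0.8, 1.5]
finger_gap: 85.4
t 10.25 tcp [596.9  10.2 225.9] gap 85.4 F [ 2.1 -0.8  1.5] M [-0.03 -0.13 -0.02]
[[0.124, -0.986, -0.115], [-0.992, -0.123, -0.015], [0.001, 0.116, -0.993]]
```

View pics/wrist14.png

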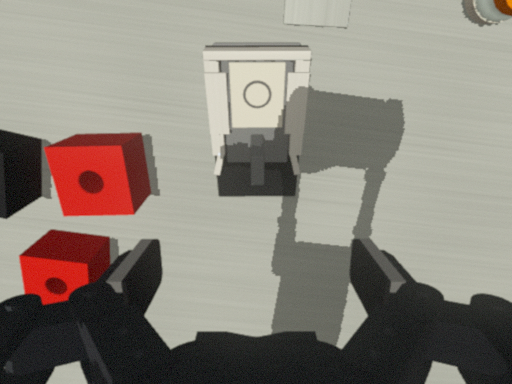

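```bash
python3 -c "
from slot import *
d=load('wrist14'); r=onslot(d,257,94,8); s=onslot(d,257,60,13.5); print(r.round(1),s.round(1))
d=load('scene0');e=load('side0')
f=lambda u,v:(285+(u+.5)/8-.5,130+(v+.5)/8-.5)
crop(e,'c14',220,220,290,285,8)
print(f(480,142)); print(onz(d,*f(480,142),140),onz(d,*f(480,142),150))
"
```

```text
[119.5  -0.3   8. ] [ 1.494e+02 -1.000e-01  1.350e+01]
(344.5625, 147.3125)
[536.63682963 295.49535354 140.        ] [547.59378857 289.96736351 150.        ]
```

View pics/c14.png

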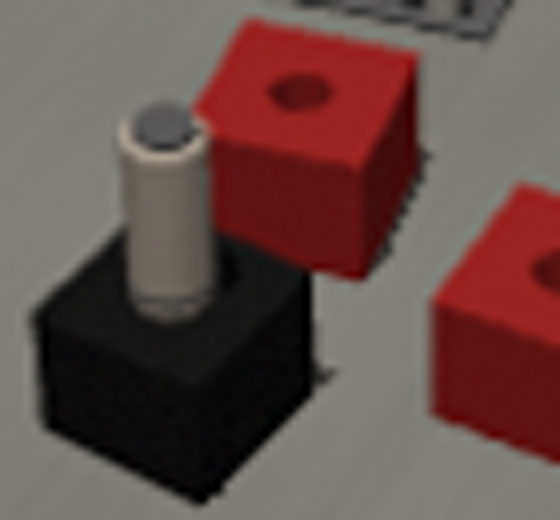

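```bash
python3 -c "
from slot import *
d=load('scene0');e=load('side0')
print(two(d,(344.6,147.3),e,(220+164/8-.4,220+124/8-.4)))
# stand top corners in scene crop
f=lambda u,v:(285+(u+.5)/8-.5,130+(v+.5)/8-.5)
for p in [(328,235),(518,232),(552,368),(360,368)]: print(onz(d,*f(*p),60).round(1))
for p in [(62,55),(240,45),(280,155),(95,178), (0,310),(185,272),(260,400),(80,440)]: print('red',onz(d,*f(*p),60).round(1))
to([0,0,0],6.9)
"
```

```text
(array([533.23024787, 296.2185135 , 137.88981792]), np.float64(2.15019026265602))
[493.6 263.7  60. ]
[502.7 337.6  60. ]
[576.6 326.   60. ]
[566.2 255.1  60. ]
red [370.6 184.9  60. ]
red [375.  259.8  60. ]
red [445.  257.8  60. ]
red [447.8 181.2  60. ]
red [516.2 128.5  60. ]
red [506.  203.3  60. ]
red [576.9 213.8  60. ]
red [587.1 143.6  60. ]
t 10.3 tcp [595.5  10.2 222.9] gap 85.3 F [ 0.7  0.1 -0.2] M [-0.01 -0.09  0.02]
[[0.124, -0.985, -0.118], [-0.992, -0.123, -0.015], [0.0, 0.119, -0.993]]
tool delta mm [-63.6 561.3 292. ]
heading(-y) 7.1 turn 0.2
```

```bash

python3 -m inch '[[-0.03,0.0025,0,0,0],[-0.035,0.0025,0,0,0],[-0.035,0.0025,0,0,0],[-0.035,0.0025,0,0,0],[-0.035,0.0025,0,0,0],[-0.035,0.0025,0,0,0],[-0.035,0.0025,0,0,0],[-0.035,0.0025,0,0,0],[0,0,0,0,0]]' ;python3 -c "
from slot import *
to([533.3,295.4,94],6.9);d=snap('wrist','wrist15')"
```

```text
time_s: 11.05
tool_pos: [536.7, 287.6, 213.6]
ee_rot: [0.05, 0.745, -0.664, -0.042]
force: [-0.3, 0.1, 0.2]
finger_gap: 85.4
t 11.05 tcp [536.7 287.6 213.6] gap 85.4 F [-0.3  0.1  0.2] M [-0.05 -0.02  0.08]
[[0.115, -0.985, -0.128], [-0.993, -0.113, -0.019], [0.004, 0.129, -0.992]]
tool delta mm [ -8.6 -13.  118.9]
heading(-y) 6.56 turn -0.34
```

View pics/wrist15.png

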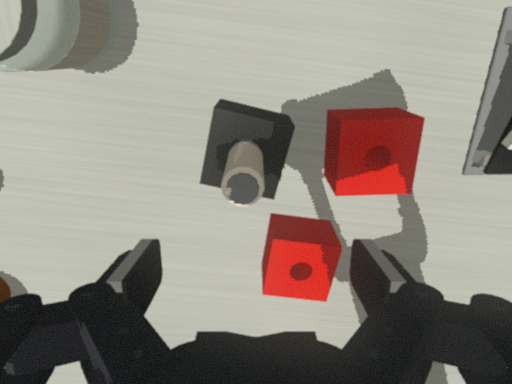

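```bash
python3 -c "
from slot import *
d=load('wrist15'); print(onz(d,243,188,140))
crop(d,'c15',190,90,310,215,5)
for p in [(221,100),(294,117),(274,199),(201,185)]: print(onz(d,*p,60).round(1))"
python3 -m inch '[[-0.008,-0.006,0.02,-0.3,0],[0,0,0.02,0,0],[0,0,0,0,0]]' ;python3 -c "
from slot import *
to([533.3,295.4,94],6.9)"
```

```text
[534.44917251 295.12010801 140.        ]
[581.7 321.9  60. ]
[574.4 255.8  60. ]
[492.  262.4  60. ]
[498.9 335.4  60. ]
time_s: 11.35
tool_pos: [536.3, 292.1, 169.4]
ee_rot: [0.052, 0.748, -0.661, -0.04]
force: [-0.7, -0.5, -0.5]
finger_gap: 85.5
t 11.35 tcp [536.3 292.1 169.4] gap 85.5 F [-0.7 -0.5 -0.5] M [ 0.01  0.   -0.02]
[[0.123, -0.984, -0.129], [-0.992, -0.121, -0.024], [0.008, 0.131, -0.991]]
tool delta mm [-4.3 -7.3 75. ]
heading(-y) 7.0 turn 0.1
```

View pics/c15.png

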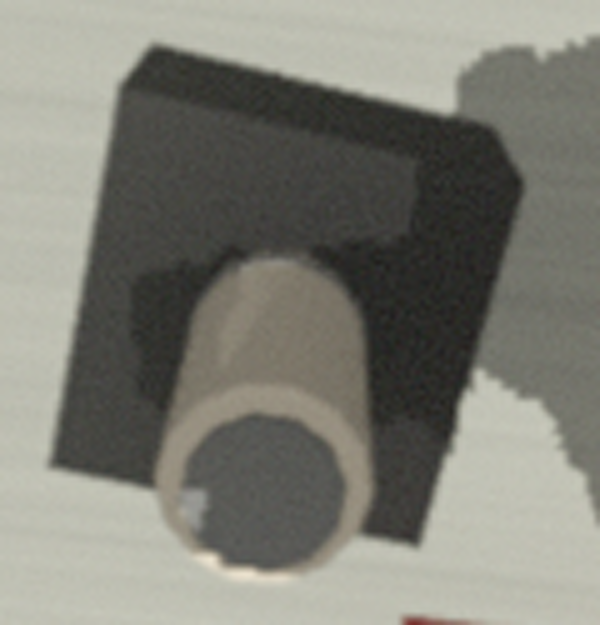

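```bash
python3 -m inch '[[-0.004,-0.006,0.02,0,0],[0,0,0.02,0,0],[0,0,0.015,0,0],[0,0,0,0,0]]' ;python3 -c "
from slot import *
to([532.2,295,94],6.9)"
```

```text
time_s: 11.68
tool_pos: [535.1, 290.9, 111.4]
ee_rot: [0.054, 0.746, -0.662, -0.04]
force: [-1.0, -0.3, -0.4]
finger_gap: 85.1
t 11.6833 tcp [535.1 290.9 111.4] gap 85.1 F [-1.  -0.3 -0.4] M [ 0.03 -0.04 -0.06]
[[0.12, -0.984, -0.131], [-0.993, -0.117, -0.027], [0.011, 0.133, -0.991]]
tool delta mm [-4.6  0.1 17.6]
heading(-y) 6.8 turn -0.1
```

```bash
python3 -m inch '[[-0.0045,0,0.008,0,0],[-0.001,0,0.008,0,0],[0,0,0,0,0.6],[0,0,0,0,1],[0,0,0,0,1],[0,0,0,0,1],[0,0,0,0,1],[0,0,0,0,1]]' 30;python3 -c "
from slot import *
to([532.2,295,94],6.9); snap('wrist','wrist16')"
```

```text
time_s: 12.35
tool_pos: [535.3, 295.0, 98.5]
ee_rot: [0.052, 0.745, -0.663, -0.039]
force: [0.4, 0.0, -2.0]
finger_gap: 31.4
t 12.35 tcp [535.3 295.   98.5] gap 31.4 F [ 0.4  0.  -2. ] M [ 0.03 -0.09 -0.05]
[[0.117, -0.985, -0.127], [-0.993, -0.115, -0.025], [0.01, 0.129, -0.992]]
tool delta mm [-0.4  2.5  4.8]
heading(-y) 6.63 turn -0.27
```

View pics/wrist16.png

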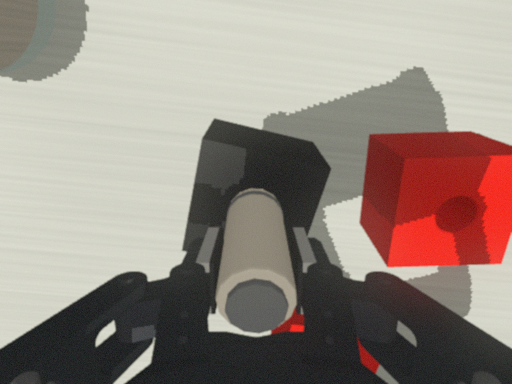

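```bash
python3 -m inch '[[0,0.001,-0.008,0,1],[0,0.001,-0.008,0,1],[0,0.001,-0.006,0,1],[0,0,0,0,1]]' ;python3 -c "
from slot import *
to([535.3,295,123.5],6.9); d=snap('wrist','wrist17');d=snap('side','side17');crop(d,'c17',200,180,300,290,5)"
```

```text
time_s: 12.73
tool_pos: [535.0, 295.3, 122.6]
ee_rot: [0.052, 0.746, -0.663, -0.039]
force: [0.6, -0.6, -0.6]
finger_gap: 31.3
t 12.7333 tcp [535.  295.3 122.6] gap 31.3 F [ 0.6 -0.6 -0.6] M [ 0.05 -0.14  0.02]
[[0.117, -0.985, -0.127], [-0.993, -0.115, -0.025], [0.01, 0.129, -0.992]]
tool delta mm [ 0.4 -0.1 -0.9]
heading(-y) 6.65 turn -0.25
```

View pics/c17.png

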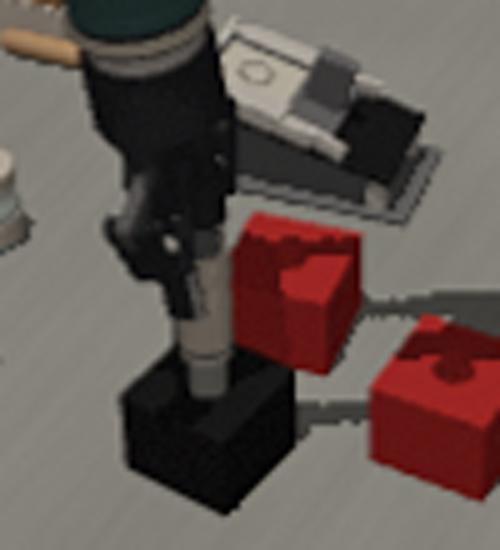

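```bash
python3 -m inch '[[0,0.004,0.0008,0,1],[0,0.004,0.0008,0,1],[0,0.004,0.0008,0,1],[0,0.004,0.0008,0,1],[0,0,0,0,1]]' ;python3 -c "
from slot import *
to([511.4,292.3,120.5],6.9); d=snap('wrist','wrist18');d=snap('side','side18');crop(d,'c18',200,180,300,290,5)"
```

```text
time_s: 13.25
tool_pos: [522.3, 294.9, 122.1]
ee_rot: [0.046, 0.746, -0.664, -0.036]
force: [2.5, 1.7, -2.9]
finger_gap: 31.1
t 13.25 tcp [522.3 294.9 122.1] gap 31.1 F [ 2.5  1.7 -2.9] M [ 0.21 -0.69  0.03]
[[0.117, -0.986, -0.116], [-0.993, -0.115, -0.02], [0.007, 0.117, -0.993]]
tool delta mm [ 1.3 10.9  2.9]
heading(-y) 6.66 turn -0.24
```

View pics/c18.png

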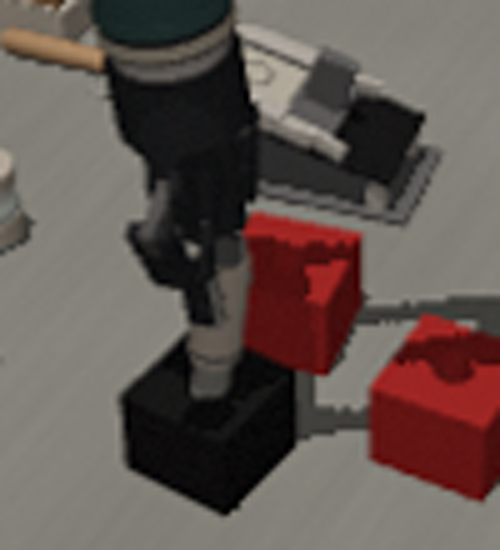

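```bash
python3 -m inch '[[0,0.004,0.0008,0,1],[0,0.004,0.0008,0,1],[0,0.004,0.0008,0,1],[0,0.002,0.0004,0,1],[0,0,0,0,1]]' ;python3 -c "
from slot import *
to([511.4,292.3,120.5],6.9); d=snap('wrist','wrist19');d=snap('side','side19');crop(d,'c19',200,180,300,290,5)"
```

```text
time_s: 13.77
tool_pos: [508.8, 293.3, 121.6]
ee_rot: [0.045, 0.746, -0.664, -0.036]
force: [3.4, 1.7, -1.5]
finger_gap: 31.7
t 13.7667 tcp [508.8 293.3 121.6] gap 31.7 F [ 3.4  1.7 -1.5] M [ 0.27 -0.99  0.03]
[[0.117, -0.987, -0.112], [-0.993, -0.115, -0.019], [0.006, 0.114, -0.993]]
tool delta mm [ 1.3 -2.6  0.8]
heading(-y) 6.65 turn -0.25
```

View pics/c19.png

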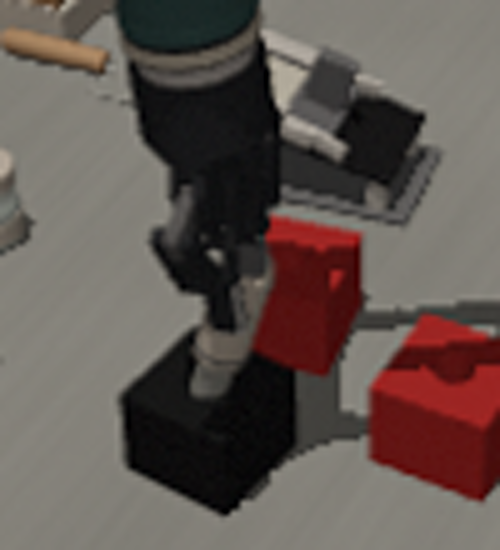

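View pics/wrist19.png

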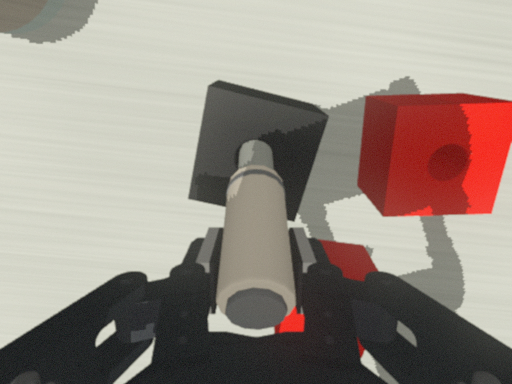

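```bash
cat >> h.py <<'E'
def plane0(d,u,v):
    T=np.array(d["T_tool_cam"]); r=T[:3,:3]@np.array([(u-d["cx"])/d["f"],(v-d["cy"])/d["f"],1]); o=T[:3,3]
    # nearest approach in y,z on x~0: r mostly in yz-plane, so plane x=0 is ill-conditioned
    return o,r
E
python3 -c "
from slot import *
d=load('wrist19'); crop(d,'c20',190,120,320,340,3); print(np.round(d['T_tool_cam'],3).tolist())"
```

```text
[[1.0, 0.0, 0.0, 0.879], [-0.0, 0.963, 0.27, -68.32], [-0.0, -0.27, 0.963, -143.073], [0.0, 0.0, 0.0, 1.0]]
```

View pics/c20.png

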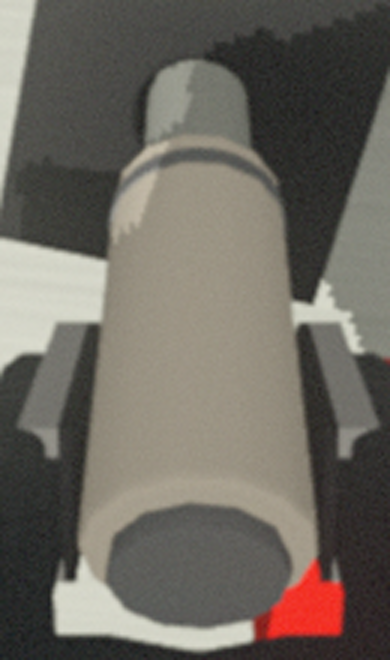

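```bash
python3 -m inch '[[0,0.004,-0.01,0,1],[0,0.004,-0.01,0,1],[0,0.004,-0.01,0,1],[0,0.004,-0.02,0,1],[0,0.003,-0.03,0,1],[0,0,-0.03,0,1],[0,0,0,0,1]]' ;python3 -c "
from slot import *
to([511.4,292.3,120.5],6.9); d=snap('wrist','wrist20');d=snap('side','side20');crop(d,'c21',200,150,300,260,5);d=snap('scene','scene20');crop(d,'c22',300,90,380,190,5)"
```

```text
time_s: 14.45
tool_pos: [491.0, 289.3, 233.6]
ee_rot: [0.058, 0.745, -0.663, -0.042]
force: [1.1, 1.6, -0.1]
finger_gap: 31.4
t 14.45 tcp [491.  289.3 233.6] gap 31.4 F [ 1.1  1.6 -0.1] M [ 0.09 -0.1  -0.06]
[[0.117, -0.983, -0.14], [-0.993, -0.114, -0.031], [0.015, 0.143, -0.99]]
tool delta mm [ -2.3 -36.6 109. ]
heading(-y) 6.6 turn -0.3
```

View pics/c21.png

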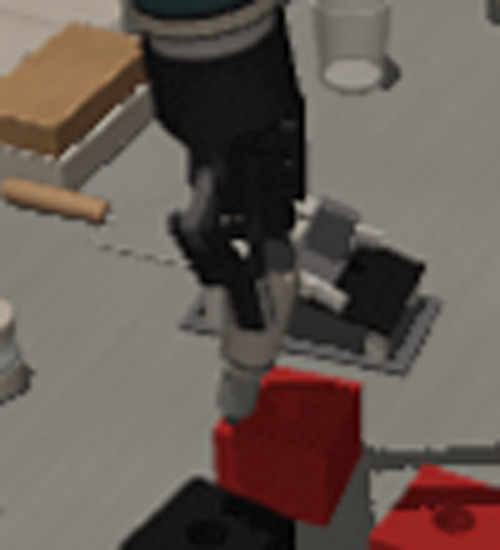

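View pics/c22.png

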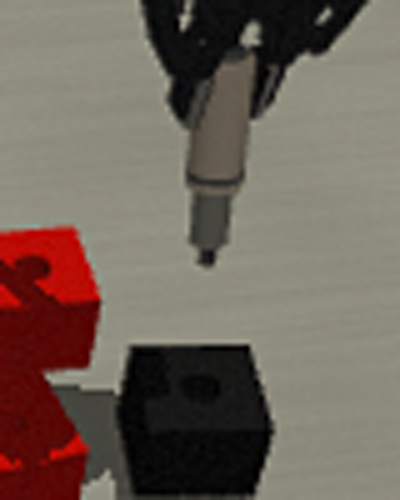

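View pics/wrist20.png

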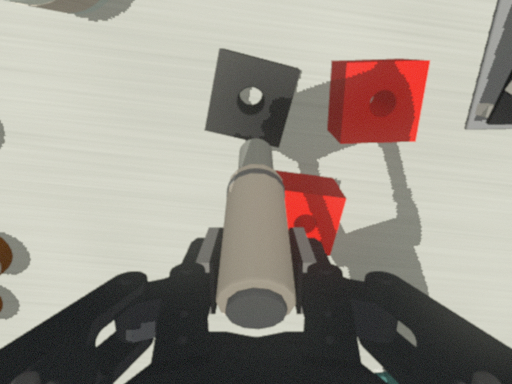

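```bash
python3 -c "
from slot import *
d=load('scene20');e=load('side20')
F=lambda u,v:(300+(u+.5)/5-.5,90+(v+.5)/5-.5); G=lambda u,v:(200+(u+.5)/5-.5,150+(v+.5)/5-.5)
P=[two(d,F(*a),e,G(*b)) for a,b in [((208,243),(237,410)),((215,184),(250,358)),((237,55),(281,258))]]
for p in P: print(p)
Rs,o=slotT(540.1,1.5,np.radians(6.9))
for i,j in [(0,2),(1,2),(0,1)]:
    v=P[j][0]-P[i][0]; L=np.linalg.norm(v); w=Rs.T@(v/L); print('len',L,'in slot',w.round(3),'pitch err deg',np.degrees(np.arctan2(w[0],w[2])),'roll',np.degrees(np.arctan2(w[1],w[2])))
"
```

```text
(array([512.2901436 , 290.35310356, 154.5496869 ]), np.float64(0.26721697311313114))
(array([504.72257689, 288.66871173, 192.28382236]), np.float64(2.9264122300307043))
(array([484.6721881 , 291.10909991, 265.88910932]), np.float64(8.83084747887874))
len 114.7161278141891 in slot [0.021 0.035 0.999] pitch err deg 1.2099398952193419 roll 2.032897556494118
len 76.32635098008646 in slot [0.001 0.063 0.998] pitch err deg 0.08027406420256956 roll 3.629287110049009
len 38.52233404469899 in slot [ 0.06  -0.02   0.998] pitch err deg 3.444578193041431 roll -1.1370403386838444
```

```bash
cat >> slot.py <<'E'
Rs,o=slotT(540.1,1.5,np.radians(6.9))
ring=o+Rs@np.array([119.8,-0.2,8.])
def hov(h):
    s=manip.state(); Rt=Rq(s["ee_rot"])
    off=np.array(OFFT); to(ring+h*Rs[:,2]-Rt@off,6.9)
    a=Rs.T@(Rt@np.array(AX)); print("axis in slot",a.round(3),"tip in slot",(Rs.T@(Rt@off+np.array(s["tool_pos"])-o)).round(1))
E
python3 -c "
from slot import *
st0=load('wrist20')
s=manip.state(); Rt=Rq(s['ee_rot']); P0=np.array([512.3,290.35,154.5]); a=np.array([-.241,.0,.970]);
# axis perpendicular to tool x
a=np.array([484.67,291.1,265.9])-P0; a-=Rt[:,0]*(a@Rt[:,0]); a/=np.linalg.norm(a)
t=P0-16*a; print(ring, t, (Rt.T@(t-np.array(s['tool_pos']))).round(2), (Rt.T@a).round(4))
"
```

```text
[652.94828002  14.9546833   73.73392821] [516.11978655 290.51999517 138.96358045] [ -1.07 -41.13  82.28] [ 0.      0.3826 -0.9239]
```

```bash
sed -i '1a OFFT=[-0.5,-41.1,82.3]; AX=[0,.3826,-.9239]' slot.py; python3 -c "
from slot import *
hov(40)"
```

```text
t 14.6 tcp [488.1 287.7 226.5] gap 31.1 F [ 0.   1.2 -2.7] M [-0.01 -0.12  0.01]
[[0.117, -0.982, -0.148], [-0.993, -0.113, -0.035], [0.018, 0.151, -0.988]]
tool delta mm [288.6 -97.   17.3]
heading(-y) 6.57 turn -0.33
axis in slot [0.021 0.018 1.   ] tip in slot [ 37.4 289.2  97.6]
```

```bash
python3 -m inch '[[0.02,-0.008,0,0,1],[0.032,-0.01,-0.001,0,1],[0.032,-0.011,-0.001,0,1],[0.032,-0.011,-0.001,0,1],[0.032,-0.011,-0.001,0,1],[0.032,-0.011,-0.001,0,1],[0.032,-0.011,-0.001,0,1],[0.032,-0.011,0,0,1],[0.02,-0.007,0,0,1],[0,0,0,0,1]]'; python3 -c "
from slot import *
hov(40)"
```

```text
time_s: 15.43
tool_pos: [594.8, 24.6, 197.3]
ee_rot: [0.081, 0.746, -0.659, -0.059]
force: [0.4, 0.6, -2.1]
finger_gap: 31.3
t 15.4333 tcp [594.8  24.6 197.3] gap 31.3 F [ 0.4  0.6 -2.1] M [ 0.05 -0.12  0.  ]
[[0.125, -0.973, -0.195], [-0.992, -0.119, -0.043], [0.019, 0.199, -0.98]]
tool delta mm [ 15.7 -21.1  -8. ]
heading(-y) 6.98 turn 0.08
axis in slot [0.069 0.018 0.997] tip in slot [97.2 15.3 50. ]
```

```bash
python3 -m inch '[[0,0,0,0,1],[0,0,0,0,1],[0,0,0,0,1]]'; python3 -c "
from slot import *
hov(40)"; python3 -m inch '[[0.008,-0.01,-0.004,0,1],[0.008,-0.01,-0.004,0,1],[0,0,0,0,1],[0,0,0,0,1]]'; python3 -c "
from slot import *
hov(40)"
```

```text
time_s: 15.68
tool_pos: [590.1, 24.0, 191.1]
ee_rot: [0.085, 0.744, -0.659, -0.064]
force: [0.0, -0.3, -1.8]
finger_gap: 31.5
t 15.6833 tcp [590.1  24.  191.1] gap 31.5 F [ 0.  -0.3 -1.8] M [ 0.05 -0.17 -0.01]
[[0.122, -0.97, -0.208], [-0.992, -0.116, -0.042], [0.016, 0.211, -0.977]]
tool delta mm [ 15.9 -25.3 -15.8]
heading(-y) 6.82 turn -0.08
axis in slot [0.082 0.016 0.996] tip in slot [89.9 15.5 45.3]
time_s: 16.02
tool_pos: [610.9, 15.1, 193.3]
ee_rot: [0.086, 0.746, -0.657, -0.067]
force: [0.2, 0.4, -1.4]
finger_gap: 31.5
t 16.0167 tcp [610.9  15.1 193.3] gap 31.5 F [ 0.2  0.4 -1.4] M [ 0.02 -0.13 -0.01]
[[0.128, -0.969, -0.213], [-0.992, -0.122, -0.041], [0.014, 0.217, -0.976]]
tool delta mm [  4.8  -7.1 -10.1]
heading(-y) 7.16 turn 0.26
axis in slot [0.087 0.013 0.996] tip in slot [108.9   4.4  42.3]
```

```bash
cat >> slot.py <<'E'
def tipto(x,y,z):
    s=manip.state(); Rt=Rq(s["ee_rot"]); p=np.array(s["tool_pos"])
    tip=Rt@np.array(OFFT)+p; t=o+Rs@np.array([x,y,z]); print("T",round(s["time_s"],2),"F",np.round(s["force"],1),"gap",round(s["finger_gap"],1),"delta tool",(Rt.T@(t-tip)).round(1))
    print("axis in slot",(Rs.T@(Rt@np.array(AX))).round(3),"tip in slot",(Rs.T@(tip-o)).round(1),"toolz",Rt[:,2].round(3), "head",np.degrees(np.arctan2(-Rt[1,1],-Rt[0,1])).round(2))
E
python3 -c "
from slot import *
tipto(182,0,40)"
```

```text
T 16.02 F [ 0.2  0.4 -1.4] gap 31.5 delta tool [  5.2 -65.9 -31.7]
axis in slot [0.087 0.013 0.996] tip in slot [108.9   4.4  42.3] toolz [-0.213 -0.041 -0.976] head 7.16
```

```bash
python3 -m inch '[[0.003,-0.02,-0.012,0,1],[0.002,-0.023,-0.012,0,1],[0,-0.023,-0.012,0,1],[0,0,0,0,1]]'; python3 -c "
from slot import *
tipto(182,0,-12);d=snap('side','side21');crop(d,'c23',180,110,320,230,5);d=snap('scene','scene21');crop(d,'c24',210,110,300,240,5)"
```

```text
time_s: 16.35
tool_pos: [681.1, 23.1, 213.2]
ee_rot: [0.088, 0.747, -0.656, -0.069]
force: [-0.4, -0.2, -1.1]
finger_gap: 31.7
T 16.35 F [-0.4 -0.2 -1.1] gap 31.7 delta tool [  3.6 -26.   48.8]
axis in slot [0.093 0.01  0.996] tip in slot [181.7   4.1  43.2] toolz [-0.219 -0.041 -0.975] head 7.34
```

View pics/c23.png

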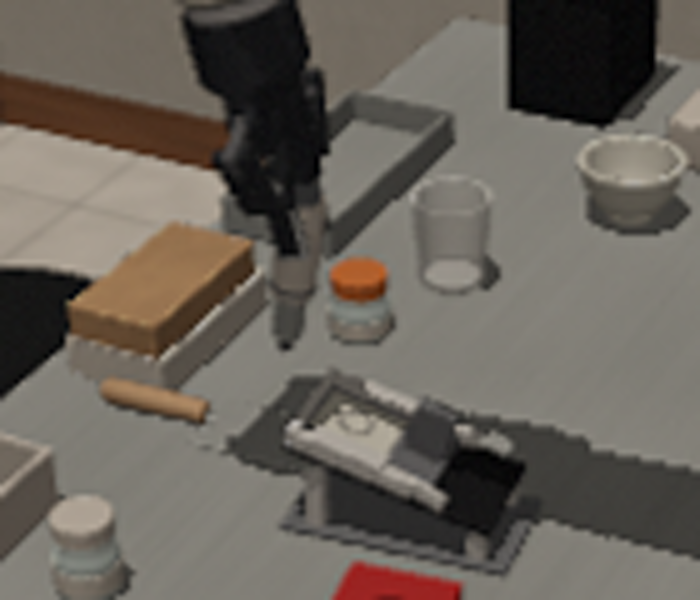

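View pics/c24.png

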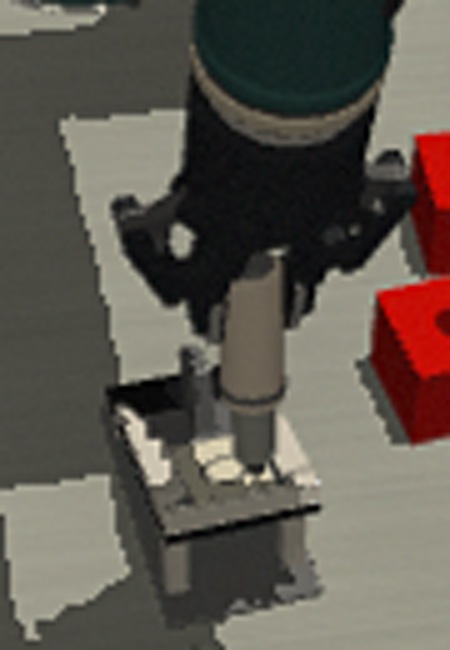

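```bash
python3 -c "
from slot import *
d=load('scene21');e=load('side21')
F=lambda u,v:(210+(u+.5)/5-.5,110+(v+.5)/5-.5); G=lambda u,v:(180+(u+.5)/5-.5,110+(v+.5)/5-.5)
s=manip.state();Rt=Rq(s['ee_rot']);p=np.array(s['tool_pos'])
Q=[]
for a,b in [((257,471),(286,347)),((254,398),(293,292)),((263,262),(316,190))]:
    t,g=two(d,F(*a),e,G(*b)); Q.append(t); print('slot',(Rs.T@(t-o)).round(1),'gap',g.round(1),'tool',(Rt.T@(t-p)).round(1))
v=Rs.T@(Q[2]-Q[0]);print(np.linalg.norm(v),v/np.linalg.norm(v))
v=Rs.T@(Q[1]-Q[0]);print(np.linalg.norm(v),v/np.linalg.norm(v))
tipto(182,0,-12)"
```

```text
slot [180.7   3.9  47.1] gap 1.4 tool [ -0.2 -42.   77.4]
slot [185.1   4.   93.7] gap 1.2 tool [  0.2 -23.8  34.2]
slot [189.    7.8 175. ] gap 12.8 tool [ -2.9  11.  -39.5]
128.2965991515026 [0.06509672 0.03065099 0.99740811]
46.82762870619945 [0.0936102  0.0021879  0.99560652]
T 16.45 F [-0.5 -1.4 -1.1] gap 31.1 delta tool [  3.7 -29.9  46.6]
axis in slot [0.098 0.01  0.995] tip in slot [177.6   4.2  43.1] toolz [-0.224 -0.041 -0.974] head 7.34
```

```bash
python3 -m inch '[[0.003,-0.012,0.014,0,1],[0,-0.011,0.014,0,1],[0,-0.01,0.014,0,1],[0,0,0,0,1]]'; python3 -c "
from slot import *
tipto(182,0,-12)"
```

```text
time_s: 16.78
tool_pos: [698.2, 23.6, 162.0]
ee_rot: [0.09, 0.747, -0.655, -0.072]
force: [-0.8, 0.7, -2.7]
finger_gap: 31.3
T 16.78 F [-0.8  0.7 -2.7] gap 31.3 delta tool [2.6 1.4 2.3]
axis in slot [0.1   0.009 0.995] tip in slot [184.3   2.7 -10.6] toolz [-0.226 -0.041 -0.973] head 7.42
```

```bash
python3 -m inch '[[0.001,0.005,0,0,1],[0,0.005,0,0,1],[0,0.005,0,0,1],[0,0,0,0,1]]'; python3 -c "
from slot import *
tipto(170,0,-12);d=snap('side','side22');crop(d,'c25',180,110,320,230,5);d=snap('scene','scene22');crop(d,'c26',210,110,300,240,5)"
```

```text
time_s: 17.12
tool_pos: [679.4, 20.8, 163.2]
ee_rot: [0.093, 0.747, -0.654, -0.074]
force: [-0.1, -0.7, -1.3]
finger_gap: 31.3
T 17.12 F [-0.1 -0.7 -1.3] gap 31.3 delta tool [ 2.2 -7.4  4.5]
axis in slot [0.107 0.008 0.994] tip in slot [165.6   2.2  -4.5] toolz [-0.233 -0.041 -0.972] head 7.45
```

View pics/c25.png

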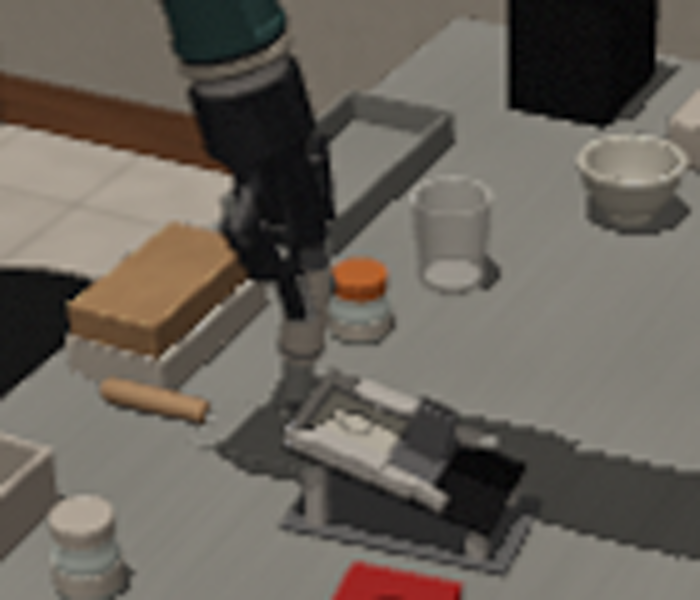

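View pics/c26.png

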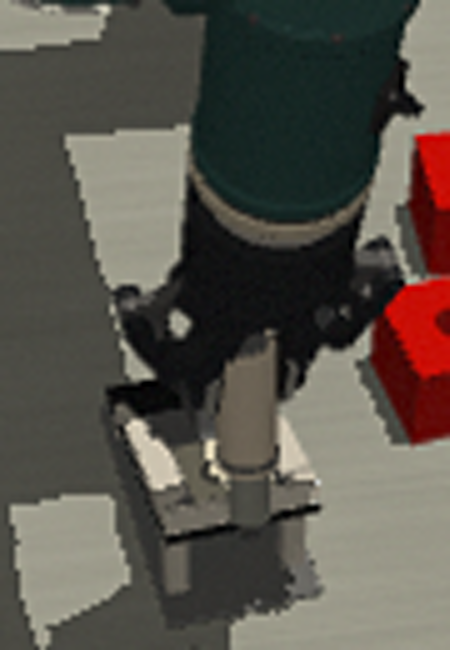

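```bash
sed -i 's/^OFFT.*/OFFT=[-0.3,-42,79]; AX=[0,.3826,-.9239]/' slot.py; python3 -m inch '[[0.001,-0.008,0,0,1],[0,-0.004,0.010,0,1],[0,0.0,0.006,0,1]]'; python3 -c "
from slot import *
tipto(180,0,-14)"
```

```text
time_s: 17.47
tool_pos: [691.6, 20.7, 148.2]
ee_rot: [0.09, 0.747, -0.655, -0.071]
force: [0.3, -0.6, -2.1]
finger_gap: 31.0
T 17.47 F [ 0.3 -0.6 -2.1] gap 31.0 delta tool [ 0.6 -0.3 -6.6]
axis in slot [0.098 0.009 0.995] tip in slot [176.6   0.5 -19.7] toolz [-0.224 -0.041 -0.974] head 7.43
```

```bash
python3 -m inch '[[0,0.005,0.001,0,1],[0,0.005,0.001,0,1],[0,0.005,0.001,0,1],[0,0.004,0.001,0,1]]'; python3 -c "
from slot import *
tipto(170,0,-18);d=snap('side','side23');crop(d,'c27',180,110,320,230,5)"
```

```text
time_s: 17.8
tool_pos: [673.8, 18.4, 145.9]
ee_rot: [0.088, 0.747, -0.655, -0.07]
force: [2.1, -0.1, -2.6]
finger_gap: 31.1
T 17.8 F [ 2.1 -0.1 -2.6] gap 31.1 delta tool [  0.5 -10.   -4.4]
axis in slot [0.093 0.009 0.996] tip in slot [159.1   0.3 -17.2] toolz [-0.219 -0.04  -0.975] head 7.44
```

View pics/c27.png

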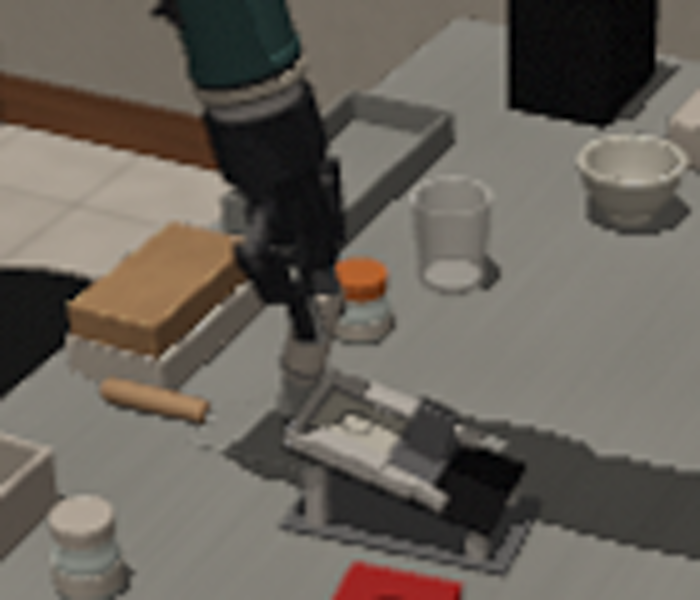

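```bash
python3 -m inch '[[0,0.005,0.001,0,1],[0,0.003,0.001,0,1],[0,0,0,0,1]]'; python3 -c "
from slot import *
tipto(170,0,-18);d=snap('side','side24');crop(d,'c28',180,110,320,230,5);d=snap('scene','scene24');crop(d,'c29',210,110,300,240,5)"
```

```text
time_s: 18.1
tool_pos: [666.6, 17.4, 147.4]
ee_rot: [0.086, 0.747, -0.655, -0.067]
force: [2.8, 0.9, -1.1]
finger_gap: 31.7
T 18.1 F [ 2.8  0.9 -1.1] gap 31.7 delta tool [  0.4 -17.   -4.2]
axis in slot [0.087 0.009 0.996] tip in slot [153.    0.2 -13.9] toolz [-0.213 -0.04  -0.976] head 7.44
```

View pics/c28.png

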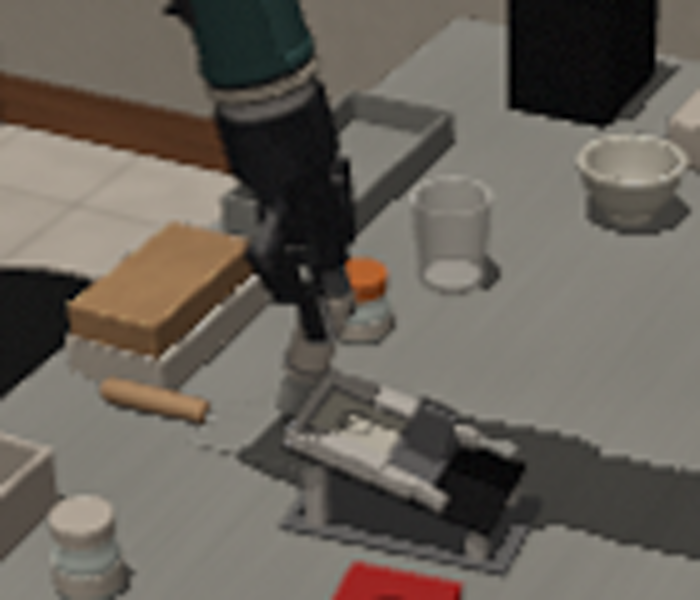

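View pics/c29.png

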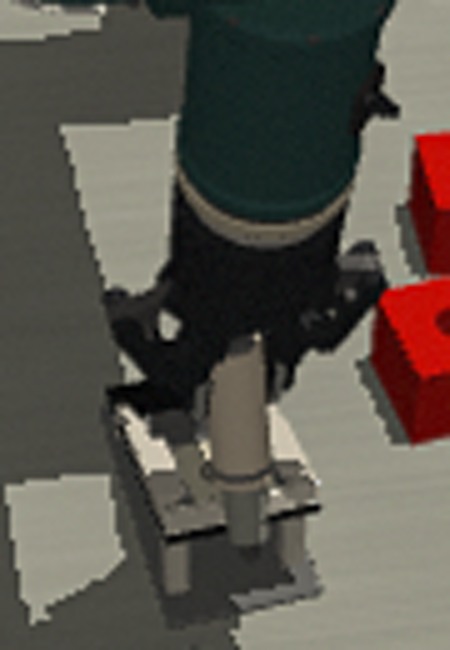

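```bash
python3 -c "
from slot import *
d=load('scene24');e=load('side24')
F=lambda u,v:(210+(u+.5)/5-.5,110+(v+.5)/5-.5); G=lambda u,v:(180+(u+.5)/5-.5,110+(v+.5)/5-.5)
Q=[]
for a,b in [((243,541),(291,410)),((241,478),(306,363)),((245,346),(339,296))]:
    t,g=two(d,F(*a),e,G(*b)); Q.append(Rs.T@(t-o)); print('slot',Q[-1].round(1),'gap',g.round(1))
for i,j in [(0,2),(0,1),(1,2)]:
    v=Q[j]-Q[i]; print(np.linalg.norm(v).round(1),(v/np.linalg.norm(v)).round(3))
"
```

```text
slot [166.6  -2.1  -7.2] gap 1.2
slot [166.1  -2.1  35.2] gap 3.3
slot [153.4   7.5 106.2] gap 5.1
114.6 [-0.115  0.083  0.99 ]
42.4 [-0.012 -0.     1.   ]
72.8 [-0.174  0.131  0.976]
```

```bash
python3 -c "
from slot import *
tipto(155,0,55)"; 
```

```text
T 18.2 F [ 2.3  0.7 -1. ] gap 31.5 delta tool [  0.8  29.9 -62. ]
axis in slot [0.088 0.009 0.996] tip in slot [152.9   0.2 -13.8] toolz [-0.214 -0.04  -0.976] head 7.44
```

```bash
python3 -m inch '[[0,0.006,-0.015,0.1,1],[0,0.008,-0.018,0.1,1],[0,0.008,-0.018,0.1,1],[0,0.008,-0.015,0,1]]'; python3 -c "
from slot import *
tipto(119.8,0,35);d=snap('side','side25');crop(d,'c30',180,90,320,210,5);d=snap('scene','scene25');crop(d,'c31',210,90,300,220,5);d=snap('wrist','wrist25');tipto(119.8,0,35)"
```

```text
time_s: 18.53
tool_pos: [644.5, 15.8, 216.3]
ee_rot: [0.094, 0.745, -0.657, -0.075]
force: [-0.0, -0.2, -0.7]
finger_gap: 31.0
T 18.53 F [-0.  -0.2 -0.7] gap 31.0 delta tool [ 0.6 13.1 33.9]
axis in slot [0.109 0.01  0.994] tip in slot [147.6   1.1  58.4] toolz [-0.234 -0.041 -0.971] head 7.12
T 18.68 F [-0.4  0.1 -1.4] gap 31.6 delta tool [ 0.4 15.3 35.3]
axis in slot [0.103 0.011 0.995] tip in slot [150.    0.9  58.7] toolz [-0.228 -0.041 -0.973] head 7.11
```

View pics/c30.png

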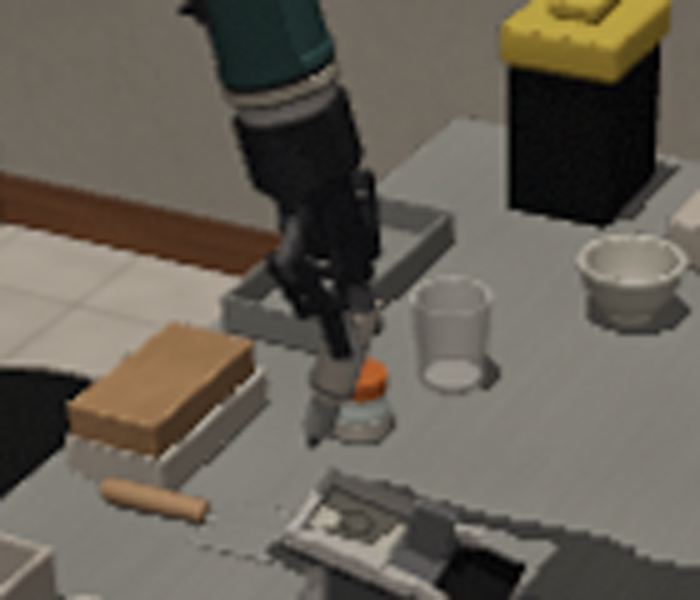

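View pics/c31.png

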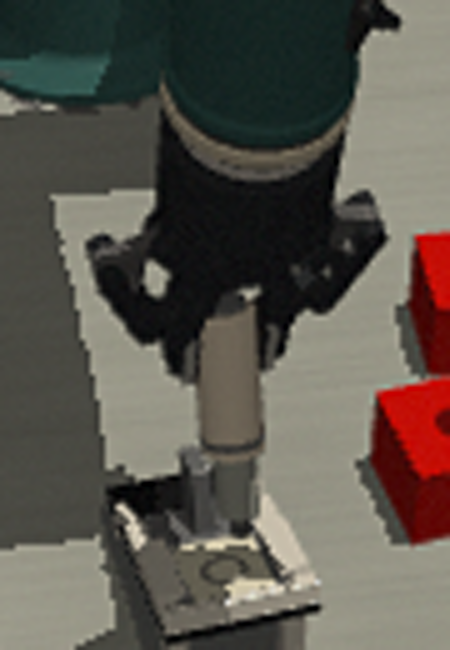

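View pics/wrist25.png

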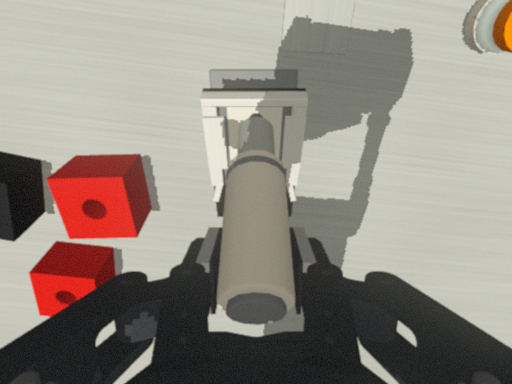

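```bash
python3 -c "
from slot import *
d=load('scene25');e=load('side25')
F=lambda u,v:(210+(u+.5)/5-.5,90+(v+.5)/5-.5); G=lambda u,v:(180+(u+.5)/5-.5,90+(v+.5)/5-.5)
s=manip.state();Rt=Rq(s['ee_rot']);p=np.array(s['tool_pos'])
Q=[]
for a,b in [((240,532),(313,444)),((237,508),(319,424)),((232,450),(333,390)),((237,300),(362,312))]:
    t,g=two(d,F(*a),e,G(*b)); Q.append(Rs.T@(t-o)); print('slot',Q[-1].round(1),'gap',g.round(1),'tool',(Rt.T@(t-p)).round(1))
for i,j in [(0,3),(0,2),(2,3)]:
    v=Q[j]-Q[i]; print(np.linalg.norm(v).round(1),(v/np.linalg.norm(v)).round(3))
"
```

```text
slot [162.    1.8  58.5] gap 1.2 tool [ -1.1 -52.7  73.5]
slot [162.5   0.4  74.5] gap 0.8 tool [  0.4 -45.4  59.2]
slot [158.7   1.  106.5] gap 0.6 tool [  0.1 -26.9  32.9]
slot [149.7  11.7 182.5] gap 0.9 tool [ -9.9  17.1 -29.9]
125.0 [-0.099  0.079  0.992]
48.1 [-0.071 -0.016  0.997]
77.3 [-0.116  0.138  0.984]
```

```bash
sed -i 's/^OFFT.*/OFFT=[-0.3,-52.7,73.5]; AX=[0,.545,-.839]/' slot.py;  python3 -c "
from slot import *
tipto(119.8,0,22)"
```

```text
T 18.68 F [-0.4  0.1 -1.4] gap 31.6 delta tool [ 0.2 19.8 52.2]
axis in slot [-0.08   0.009  0.997] tip in slot [162.1   1.   58.5] toolz [-0.228 -0.041 -0.973] head 7.11
```

```bash
python3 -m inch '[[0,0.007,0.015,0.1,1],[0,0.006,0.015,0,1],[0,0.005,0.012,0,1]]'; python3 -c "
from slot import *
tipto(119.8,0,22);d=snap('side','side26');crop(d,'c32',190,110,310,210,6);d=snap('scene','scene26');crop(d,'c33',210,130,300,220,6);tipto(119.8,0,22)"
```

```text
time_s: 18.93
tool_pos: [619.8, 11.9, 180.2]
ee_rot: [0.091, 0.744, -0.658, -0.072]
force: [-0.5, -0.3, -2.0]
finger_gap: 31.0
T 18.93 F [-0.5 -0.3 -2. ] gap 31.0 delta tool [ 0.   2.4 10.1]
axis in slot [-0.082  0.01   0.997] tip in slot [1.267e+02 1.000e-01 2.980e+01] toolz [-0.227 -0.041 -0.973] head 7.01
T 19.03 F [-0.8 -0.1 -2.6] gap 31.1 delta tool [0.4 0.1 7.2]
axis in slot [-0.076  0.01   0.998] tip in slot [123.3   0.5  28.2] toolz [-0.233 -0.041 -0.972] head 7.01
```

View pics/c32.png

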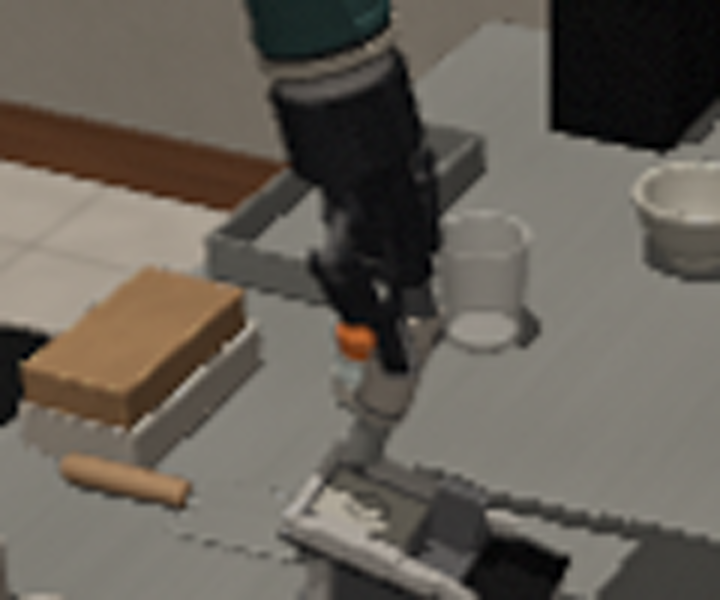

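View pics/c33.png

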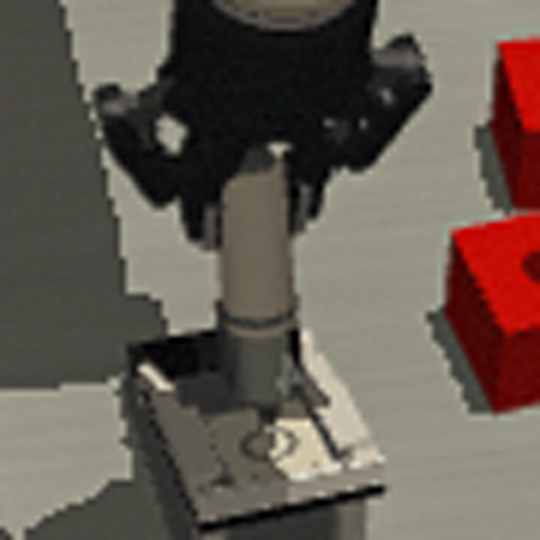

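```bash
python3 -c "
from slot import *
for n,b,o_ in [('scene26',(240,170,270,215),'c34'),('side26',(235,165,275,200),'c35')]:
    d=load(n); f=d['frame'].copy(); g=np.clip(f.astype(float)*1.8,0,255).astype(np.uint8); d['frame']=g; crop(d,o_,*b,14)
    print(n,proj(d,ring),[proj(d,ring+h*Rs[:,2]).round(1) for h in (5,10,15,20)])
"
```

```text
scene26 [254.1492737  203.47718213] [array([254., 202.]), array([253.9, 200.5]), array([253.8, 198.9]), array([253.6, 197.4])]
side26 [250.53719539 193.69480427] [array([250.8, 192.6]), array([251.1, 191.6]), array([251.4, 190.5]), array([251.7, 189.4])]
```

View pics/c34.png

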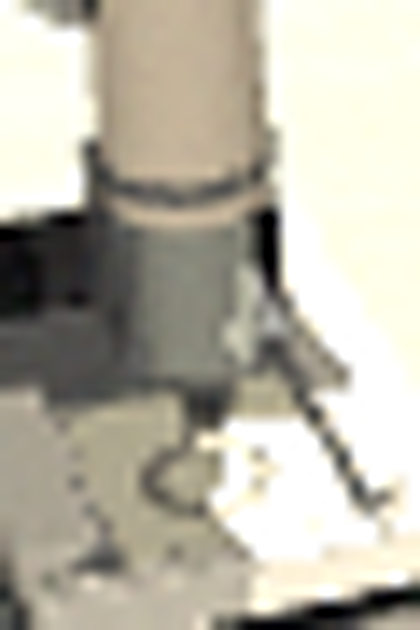

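View pics/c35.png

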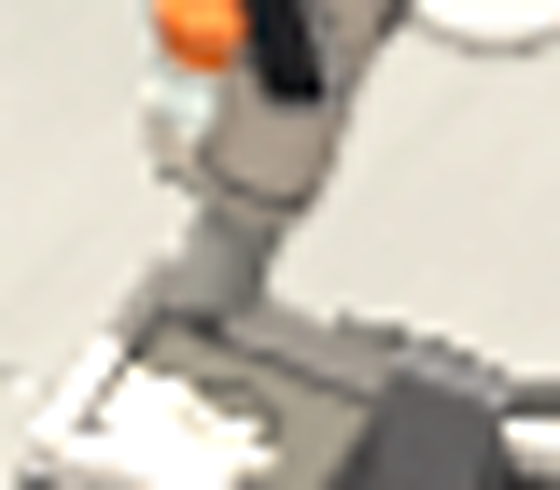

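```bash
python3 -c "
from slot import *
d=load('scene26');e=load('side26')
F=lambda u,v:(240+(u+.5)/14-.5,170+(v+.5)/14-.5); G=lambda u,v:(235+(u+.5)/14-.5,165+(v+.5)/14-.5)
s=manip.state();Rt=Rq(s['ee_rot']);p=np.array(s['tool_pos'])
Q=[]
for a,b in [((207,422),(207,328)),((190,383),(215,295)),((182,192),(255,198)),((211,472),(243,408))]:
    t,g=two(d,F(*a),e,G(*b)); Q.append(Rs.T@(t-o)); print('slot',Q[-1].round(1),'gap',g.round(1),'tool',(Rt.T@(t-p)).round(1))
for i,j in [(0,2),(1,2)]:
    v=Q[j]-Q[i]; print(np.linalg.norm(v).round(1),(v/np.linalg.norm(v)).round(3))
tipto(120,0,20)
"
```

```text
slot [130.2  -1.5  28.1] gap 1.1 tool [  1.7 -58.8  70.4]
slot [130.6  -3.8  37.5] gap 0.0 tool [  4.2 -54.6  61.9]
slot [ 1.254e+02 -1.000e-01  7.500e+01] gap 3.2 tool [  0.7 -32.1  31.4]
slot [116.6   0.2   8.4] gap 4.6 tool [ -0.3 -56.3  94.2]
47.2 [-0.1    0.03   0.995]
38.1 [-0.135  0.099  0.986]
T 19.03 F [-0.8 -0.1 -2.6] gap 31.1 delta tool [ 0.4 -1.   8.8]
axis in slot [-0.076  0.01   0.998] tip in slot [123.3   0.5  28.2] toolz [-0.233 -0.041 -0.972] head 7.01
```

```bash
python3 -c "
from slot import *
tipto(120,0,20)
d=snap('side','side27');tipto(120,0,20);d=snap('scene','scene27');tipto(120,0,20)
for n,b,o_ in [('scene27',(240,170,270,215),'c36'),('side27',(235,165,275,200),'c37')]:
    d=load(n); d['frame']=np.clip(d['frame'].astype(float)*1.5,0,255).astype(np.uint8); crop(d,o_,*b,14)
"
```

```text
T 19.03 F [-0.8 -0.1 -2.6] gap 31.1 delta tool [ 0.4 -1.   8.8]
axis in slot [-0.076  0.01   0.998] tip in slot [123.3   0.5  28.2] toolz [-0.233 -0.041 -0.972] head 7.01
T 19.08 F [-0.   0.4 -1.7] gap 31.5 delta tool [ 0.2  0.4 10.7]
axis in slot [-0.079  0.01   0.997] tip in slot [125.5   0.3  29.2] toolz [-0.23  -0.041 -0.972] head 7.0
T 19.13 F [ 1.1 -0.4 -1.3] gap 31.3 delta tool [ 0.   1.6 12.3]
axis in slot [-0.082  0.01   0.997] tip in slot [127.3   0.2  30.1] toolz [-0.227 -0.041 -0.973] head 7.0
```

View pics/c36.png

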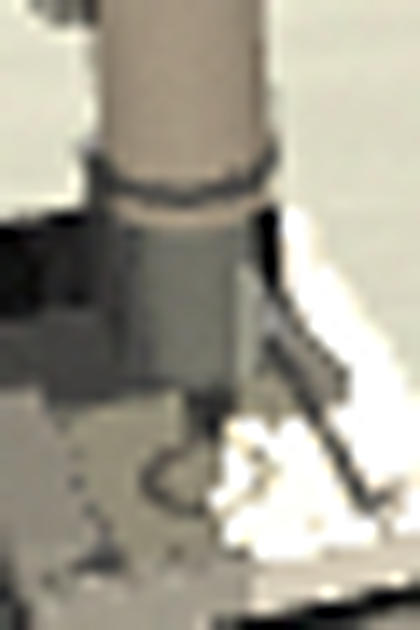

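View pics/c37.png

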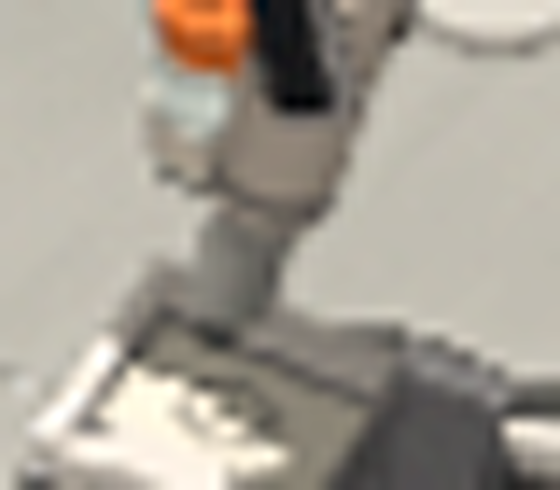

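```bash
python3 -c "
from slot import *
d=load('scene27');e=load('side27')
F=lambda u,v:(240+(u+.5)/14-.5,170+(v+.5)/14-.5); G=lambda u,v:(235+(u+.5)/14-.5,165+(v+.5)/14-.5)
for a,b in [((207,432),(222,342)),((187,390),(235,308)),((184,192),(268,205)),((211,472),(236,408))]:
    t,g=two(d,F(*a),e,G(*b)); q=(Rs.T@(t-o)); print('slot',q.round(1),'gap',g.round(1))
tipto(120,0,20);d=snap('wrist','wrist27')
print(proj(d,ring), proj(d,o+Rs@np.array([150,0,13.5])))
"
```

```text
slot [126.4  -1.7  24.3] gap 3.6
slot [125.9  -4.5  34.1] gap 2.8
slot [122.3   0.3  73.9] gap 1.3
slot [117.8   0.5   8.5] gap 3.1
T 19.13 F [ 1.1 -0.4 -1.3] gap 31.3 delta tool [ 0.   1.6 12.3]
axis in slot [-0.082  0.01   0.997] tip in slot [127.3   0.2  30.1] toolz [-0.227 -0.041 -0.973] head 7.0
[254.03140175 116.12729054] [254.0018158   80.30044395]
```

View pics/wrist27.png

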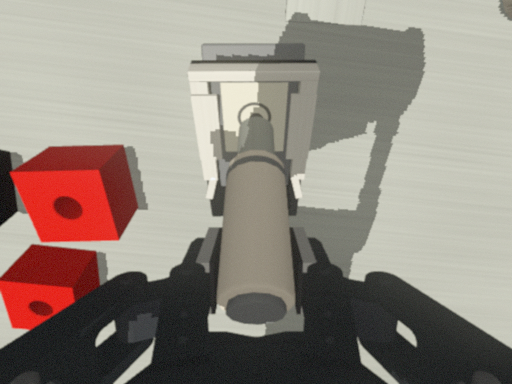

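```bash
python3 -m inch '[[0,-0.001,-0.0035,0,1],[0,-0.001,-0.0025,0,1],[0,-0.001,-0.0025,0,1],[0,-0.001,-0.0025,0,1],[0,-0.001,-0.0025,0,1],[0,-0.001,-0.0025,0,1]]'; python3 -c "
from slot import *
tipto(120,0,20)"
```

```text
time_s: 19.68
tool_pos: [634.8, 13.7, 200.0]
ee_rot: [0.089, 0.745, -0.658, -0.069]
force: [0.3, -0.2, -1.0]
finger_gap: 31.0
T 19.68 F [ 0.3 -0.2 -1. ] gap 31.0 delta tool [-0.4 12.3 34.8]
axis in slot [-0.089  0.011  0.996] tip in slot [1.471e+02 1.000e-01 4.500e+01] toolz [-0.22  -0.041 -0.975] head 7.01
```

```bash
python3 -m inch '[[0,0.006,-0.035,0,1],[0,0.006,-0.035,0,1],[0,0,0,0,1]]'; python3 -c "
from slot import *
tipto(120,0,30)"
```

```text
time_s: 19.93
tool_pos: [638.0, 15.3, 271.5]
ee_rot: [0.091, 0.745, -0.658, -0.071]
force: [1.9, 0.2, -0.1]
finger_gap: 31.1
T 19.93 F [ 1.9  0.2 -0.1] gap 31.1 delta tool [ 0.   3.3 96.2]
axis in slot [-0.084  0.01   0.997] tip in slot [168.4   1.4 113.2] toolz [-0.225 -0.041 -0.973] head 7.02
```

```bash
python3 -m inch '[[0,0.001,0.025,0,1],[0,0.001,0.025,0,1],[0,0.001,0.02,0,1],[0,0,0.008,0,1],[0,0,0,0,1]]'; python3 -c "
from slot import *
tipto(120,0,25)"
```

```text
time_s: 20.35
tool_pos: [622.3, 11.9, 200.4]
ee_rot: [0.086, 0.745, -0.658, -0.066]
force: [-0.1, -0.6, -1.1]
finger_gap: 31.2
T 20.35 F [-0.1 -0.6 -1.1] gap 31.2 delta tool [-0.7  3.1 28.5]
axis in slot [-0.099  0.012  0.996] tip in slot [135.8  -0.3  48.9] toolz [-0.211 -0.041 -0.977] head 7.02
```

```bash
sed -i 's/^OFFT.*/OFFT=[-0.3,-54,76]; AX=[0,.545,-.839]/' slot.py; python3 -c "
from slot import *
tipto(136,0,75);tipto(-35,0,85)"
```

```text
T 20.35 F [-0.1 -0.6 -1.1] gap 31.2 delta tool [  0.1  13.2 -25.8]
axis in slot [-0.099  0.012  0.996] tip in slot [135.8  -0.3  46.1] toolz [-0.211 -0.041 -0.977] head 7.02
T 20.35 F [-0.1 -0.6 -1.1] gap 31.2 delta tool [ -1.3 169.6  43.9]
axis in slot [-0.099  0.012  0.996] tip in slot [135.8  -0.3  46.1] toolz [-0.211 -0.041 -0.977] head 7.02
```

```bash
python3 -m inch '[[0,0.012,-0.028,0,1],[0,0.032,0.01,0,1],[0,0.035,0.012,0,1],[0,0.035,0.012,0,1],[0,0.035,0.012,0,1],[0,0.02,0.012,0,1],[0,0,0,0,1]]'; python3 -c "
from slot import *
tipto(-35,0,30)"
```

```text
time_s: 20.93
tool_pos: [450.3, -9.9, 210.3]
ee_rot: [0.084, 0.746, -0.658, -0.064]
force: [0.1, 0.5, -2.0]
finger_gap: 31.2
T 20.93 F [ 0.1  0.5 -2. ] gap 31.2 delta tool [ -2.3 -26.4  65.7]
axis in slot [-0.104  0.012  0.995] tip in slot [-28.6  -1.3 100.5] toolz [-0.206 -0.041 -0.978] head 7.06
```

```bash
python3 -m inch '[[-0.001,-0.01,0.028,0,1],[-0.001,-0.01,0.028,0,1],[0,-0.01,0.024,0,1],[0,0,0,0,1]]'; python3 -c "
from slot import *
tipto(-35,0,-12);d=snap('side','side28');crop(d,'c38',190,120,350,240,5)"
```

```text
time_s: 21.27
tool_pos: [469.3, -7.8, 131.3]
ee_rot: [0.078, 0.746, -0.659, -0.057]
force: [-1.2, -0.3, -2.4]
finger_gap: 31.2
T 21.27 F [-1.2 -0.3 -2.4] gap 31.2 delta tool [-2.3 -8.5 30.9]
axis in slot [-0.12   0.015  0.993] tip in slot [-29.   -1.8  19.5] toolz [-0.189 -0.042 -0.981] head 6.98
```

View pics/c38.png

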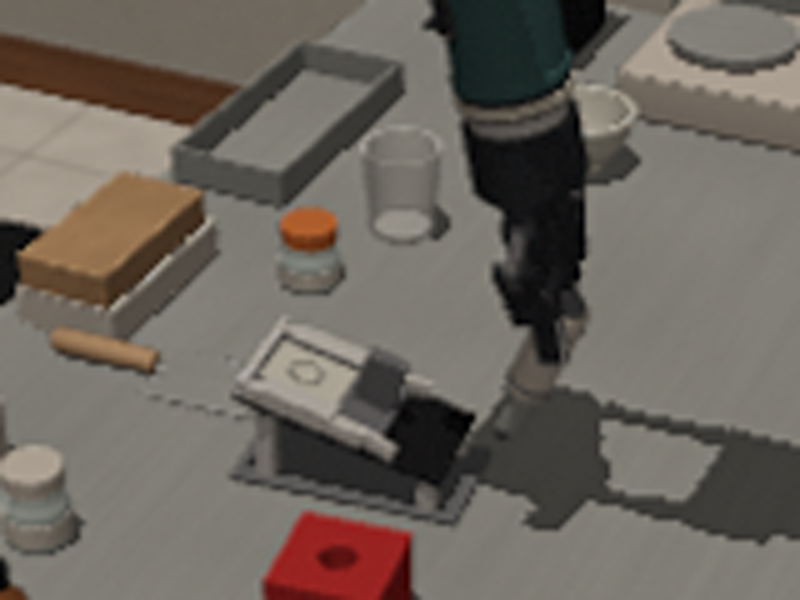

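```bash
python3 -m inch '[[-0.001,-0.003,0.015,0,1],[-0.001,-0.003,0.013,0,1],[0,0,0,0,1]]'; python3 -c "
from slot import *
tipto(-18,0,-16);d=snap('side','side29');crop(d,'c39',250,160,310,230,8);d=snap('scene','scene29')
d=load('scene29');crop(d,'c40',200,100,290,220,5)"
```

```text
time_s: 21.57
tool_pos: [476.1, -6.4, 109.8]
ee_rot: [0.075, 0.746, -0.659, -0.053]
force: [-0.4, 0.2, -2.2]
finger_gap: 31.4
T 21.57 F [-0.4  0.2 -2.2] gap 31.4 delta tool [ -1.5 -13.7   7.9]
axis in slot [-0.13   0.017  0.992] tip in slot [-27.   -1.3  -2.9] toolz [-0.179 -0.042 -0.983] head 6.97
```

View pics/c39.png

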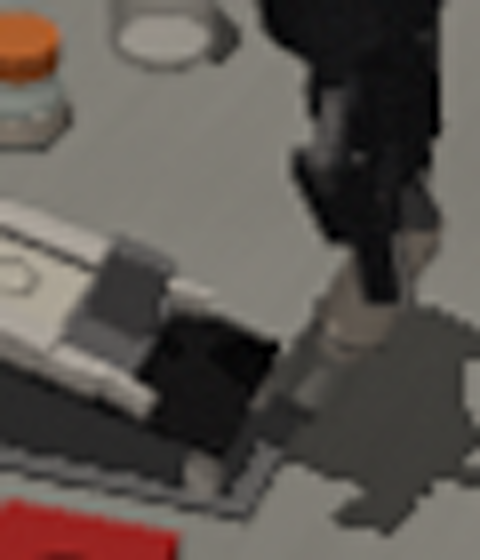

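```bash
python3 -m inch '[[-0.001,-0.003,0.011,0,1],[0,-0.005,0,0,1],[0,-0.006,-0.0015,0,1],[0,-0.006,-0.0015,0,1]]'; python3 -c "
from slot import *
tipto(3,0,-14);d=snap('side','side30');crop(d,'c41',250,160,310,230,8)"
```

```text
time_s: 22.0
tool_pos: [497.6, -3.4, 102.4]
ee_rot: [0.073, 0.746, -0.66, -0.051]
force: [-2.3, -0.4, -2.1]
finger_gap: 31.5
T 22.0 F [-2.3 -0.4 -2.1] gap 31.5 delta tool [-1.  -8.7 -5.9]
axis in slot [-0.137  0.018  0.991] tip in slot [ -7.3  -1.1 -15.6] toolz [-0.173 -0.043 -0.984] head 6.95
```

View pics/c41.png

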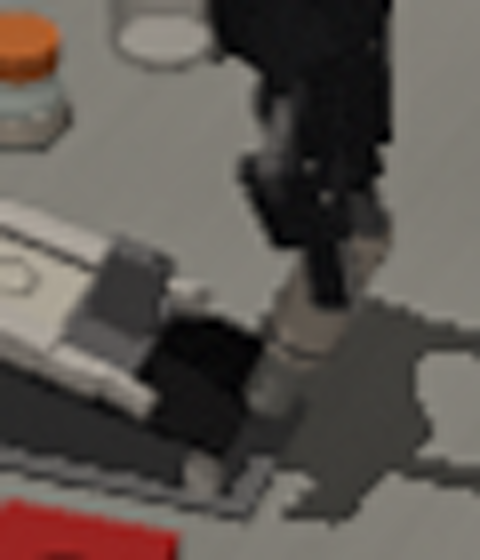

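```bash
python3 -m inch '[[0,-0.005,-0.001,0,1],[0,-0.005,-0.001,0,1],[0,-0.004,-0.001,0,1],[0,0,0,0,1]]'; python3 -c "
from slot import *
tipto(3,0,-14);d=snap('side','side31');crop(d,'c42',250,160,310,230,8);d=snap('scene','scene31');crop(d,'c43',200,80,290,200,6)"
```

```text
time_s: 22.38
tool_pos: [508.8, -2.0, 104.8]
ee_rot: [0.079, 0.746, -0.659, -0.056]
force: [-1.3, 1.0, -3.0]
finger_gap: 31.4
T 22.38 F [-1.3  1.  -3. ] gap 31.4 delta tool [-1.   0.9 -2.3]
axis in slot [-0.121  0.017  0.993] tip in slot [  2.8  -1.  -16.4] toolz [-0.187 -0.044 -0.981] head 6.97
```

View pics/c42.png

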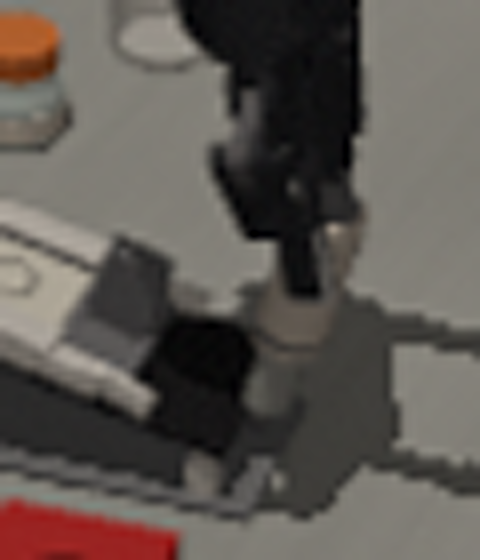

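View pics/c43.png

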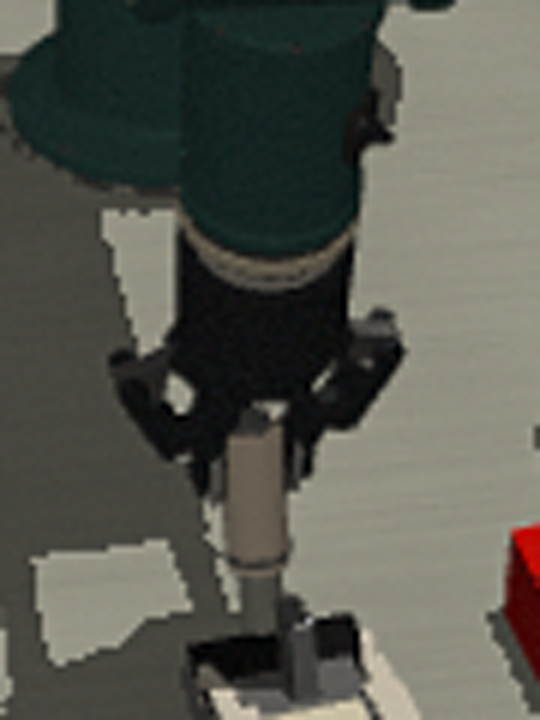

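```bash
python3 -c "
from slot import *
d=load('scene31');e=load('side31')
F=lambda u,v:(200+(u+.5)/6-.5,80+(v+.5)/6-.5); G=lambda u,v:(250+(u+.5)/8-.5,160+(v+.5)/8-.5)
Q=[]
for a,b in [((259,560),(292,345)),((257,424),(338,228))]:
    t,g=two(d,F(*a),e,G(*b)); Q.append(Rs.T@(t-o)); print('slot',Q[-1].round(1),'gap',g.round(1))
v=Q[1]-Q[0]; print(np.linalg.norm(v).round(1),(v/np.linalg.norm(v)).round(3))
tipto(3,0,60)"
```

```text
slot [-9.3  0.3 33.8] gap 0.5
slot [-11.9   6.6 106.2] gap 0.3
72.7 [-0.037  0.087  0.996]
T 22.48 F [-3.  -1.   1.3] gap 31.0 delta tool [  0.4  33.3 -68.9]
axis in slot [-0.122  0.018  0.993] tip in slot [  2.8  -1.1 -16.5] toolz [-0.187 -0.044 -0.981] head 6.97
```

```bash
python3 -m inch '[[0,-0.004,-0.001,0,1],[0,0,0,0,1]]'; python3 -c "
from slot import *
tipto(3,0,60)"
```

```text
time_s: 22.65
tool_pos: [511.7, -1.8, 105.4]
ee_rot: [0.08, 0.746, -0.659, -0.057]
force: [-0.6, -0.3, -1.6]
finger_gap: 31.5
T 22.65 F [-0.6 -0.3 -1.6] gap 31.5 delta tool [  0.3  36.  -67.7]
axis in slot [-0.119  0.018  0.993] tip in slot [  5.5  -1.1 -16.6] toolz [-0.19  -0.045 -0.981] head 6.97
```

```bash
sed -i 's/^OFFT.*/OFFT=[-0.3,-38.6,83]; AX=[0,.408,-.913]/' slot.py; python3 -m inch '[[0,0.012,-0.01,0,1],[0,0.012,-0.035,0,1],[0,0.01,-0.035,0,1],[0,0.005,-0.03,0,1]]';  python3 -c "
from slot import *
tipto(120,0,75)"
```

```text
time_s: 22.98
tool_pos: [490.5, -1.2, 214.9]
ee_rot: [0.083, 0.746, -0.658, -0.061]
force: [0.8, 0.2, -0.8]
finger_gap: 31.0
T 22.98 F [ 0.8  0.2 -0.8] gap 31.0 delta tool [   3. -120.  -38.]
axis in slot [0.047 0.017 0.999] tip in slot [-4.3  2.  95.1] toolz [-0.201 -0.044 -0.979] head 6.99
```

```bash
python3 -m inch '[[0.001,-0.03,-0.005,0,1],[0.001,-0.033,-0.007,0,1],[0.001,-0.033,-0.006,0,1],[0,-0.02,0,0,1],[0,0,0,0,1]]';  python3 -c "
from slot import *
tipto(120,0,40)"
```

```text
time_s: 23.4
tool_pos: [621.0, 11.2, 223.1]
ee_rot: [0.072, 0.746, -0.66, -0.048]
force: [-0.3, -0.2, -1.8]
finger_gap: 31.6
T 23.4 F [-0.3 -0.2 -1.8] gap 31.6 delta tool [-2.3 -5.3 29.5]
axis in slot [0.013 0.021 1.   ] tip in slot [127.6  -1.6  69.1] toolz [-0.167 -0.043 -0.985] head 6.94
```

```bash
python3 -m inch '[[-0.002,-0.003,0.016,0,1],[0,-0.002,0.014,0,1],[0,0,0,0,1]]';  python3 -c "
from slot import *
tipto(120,0,25)
d=snap('side','side32');tipto(120,0,25);d=snap('scene','scene32');tipto(120,0,25);d=snap('wrist','wrist32')
for n,b,o_ in [('scene32',(225,135,275,220),'c44'),('side32',(225,135,295,200),'c45')]:
    d=load(n); d['frame']=np.clip(d['frame'].astype(float)*1.4,0,255).astype(np.uint8); crop(d,o_,*b,7 if n=='scene32' else 9)
"
```

```text
time_s: 23.65
tool_pos: [625.3, 12.9, 192.5]
ee_rot: [0.069, 0.747, -0.66, -0.045]
force: [-0.9, -1.2, -1.2]
finger_gap: 31.4
T 23.65 F [-0.9 -1.2 -1.2] gap 31.4 delta tool [-0.9 -1.2 14.1]
axis in slot [0.004 0.021 1.   ] tip in slot [124.7  -0.5  38.4] toolz [-0.158 -0.043 -0.986] head 6.96
T 23.7 F [-0.3  0.7 -1.1] gap 31.4 delta tool [-0.9 -1.1 15.2]
axis in slot [0.004 0.021 1.   ] tip in slot [125.2  -0.5  39.3] toolz [-0.158 -0.043 -0.987] head 6.96
T 23.75 F [ 0.1  0.1 -0.9] gap 31.0 delta tool [-1.  -0.9 16.5]
axis in slot [0.003 0.021 1.   ] tip in slot [126.   -0.6  40.4] toolz [-0.156 -0.043 -0.987] head 6.95
```

View pics/c44.png

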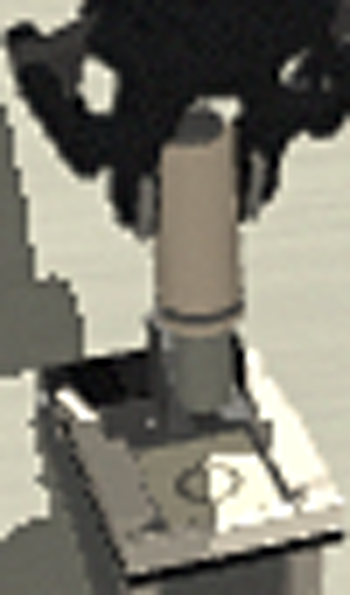

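View pics/c45.png

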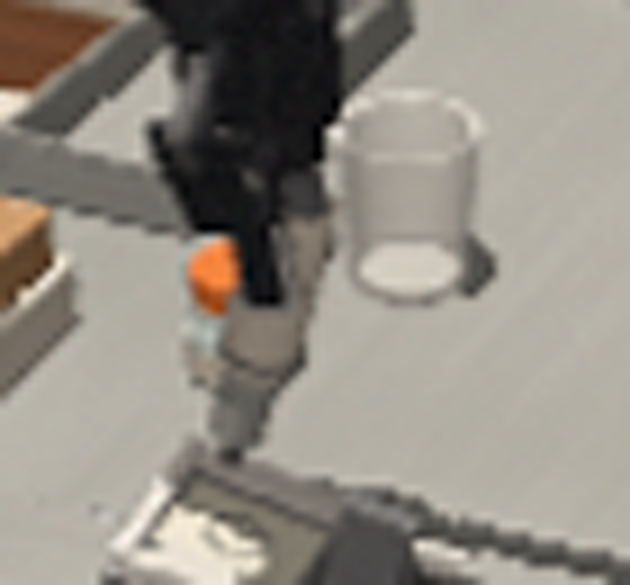

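View pics/wrist32.png

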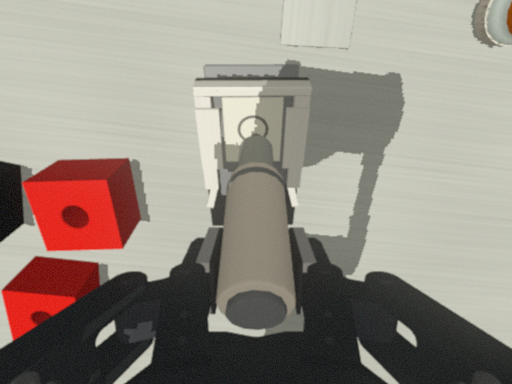

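```bash
python3 -c "
from slot import *
d=load('scene32'); d['frame']=np.clip(d['frame'].astype(float)*2.2,0,255).astype(np.uint8); crop(d,'c46',240,178,265,212,20)
d=load('side32'); d['frame']=np.clip(d['frame'].astype(float)*2.,0,255).astype(np.uint8); crop(d,'c47',238,165,268,195,20)"
```

```text
(no output)
```

View pics/c46.png

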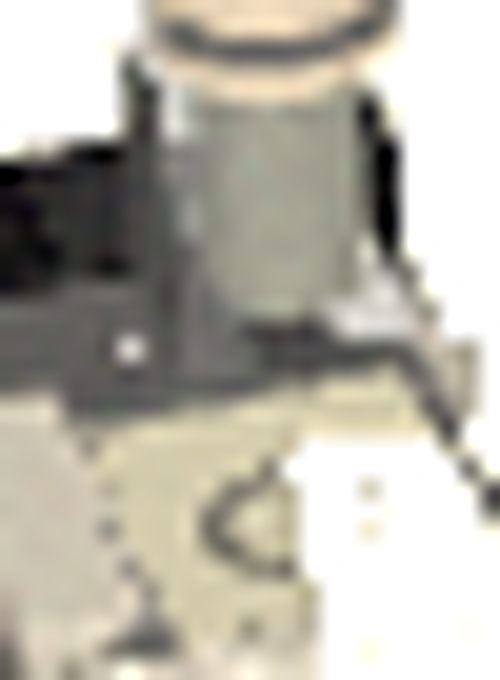

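View pics/c47.png

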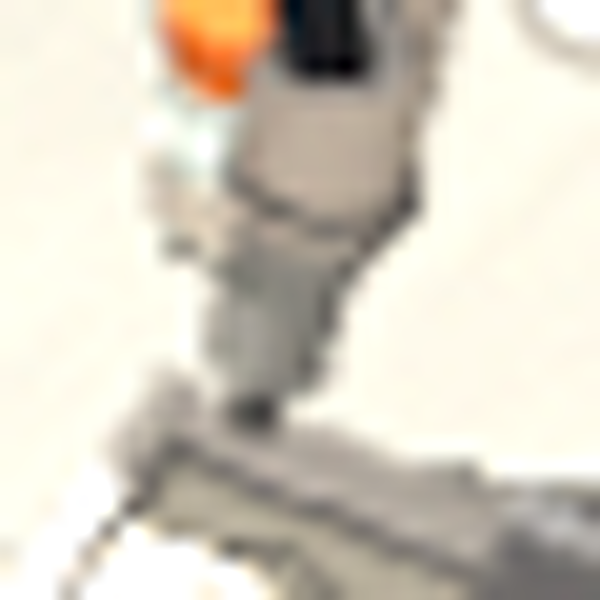

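```bash
python3 -c "
from slot import *
d=load('scene32');e=load('side32')
F=lambda u,v:(240+(u+.5)/20-.5,178+(v+.5)/20-.5); G=lambda u,v:(238+(u+.5)/20-.5,165+(v+.5)/20-.5)
F2=lambda u,v:(225+(u+.5)/7-.5,135+(v+.5)/7-.5); G2=lambda u,v:(225+(u+.5)/9-.5,135+(v+.5)/9-.5)
s=manip.state();Rt=Rq(s['ee_rot']);p=np.array(s['tool_pos'])
Q=[]
for a,b in [(F(288,368),G(250,420)),(F(280,305),G(268,385)),(F(275,50),G(318,215)),(F2(200,125),G2(303,190))]:
    t,g=two(d,a,e,b); Q.append(Rs.T@(t-o)); print('slot',Q[-1].round(1),'gap',g.round(1),'tool',(Rt.T@(t-p)).round(1))
for i,j in [(0,2),(1,2),(0,3),(2,3)]:
    v=Q[j]-Q[i]; print(np.linalg.norm(v).round(1),(v/np.linalg.norm(v)).round(3))
w=load('wrist32'); print(proj(w,ring))
tipto(120,0,25)"
```

```text
slot [129.8  -1.4  39.7] gap 0.5 tool [  0.4 -42.1  83.1]
slot [128.3  -1.3  48.6] gap 0.2 tool [  0.5 -37.   75.6]
slot [127.6   0.6  87.8] gap 1.2 tool [ -0.6 -20.4  40.1]
slot [130.1   3.9 169.8] gap 5.7 tool [ -2.1  10.9 -35.8]
48.1 [-0.046  0.041  0.998]
39.2 [-0.017  0.049  0.999]
130.2 [0.002 0.041 0.999]
82.1 [0.031 0.04  0.999]
[252.5873581  128.15879492]
T 23.8 F [ 0.4 -0.3 -2.3] gap 31.5 delta tool [-1.2 -0.5 17.5]
axis in slot [0.001 0.021 1.   ] tip in slot [126.7  -0.7  41.2] toolz [-0.155 -0.043 -0.987] head 6.95
```

```bash
sed -i 's/^OFFT.*/OFFT=[0.3,-41,83]; AX=[0,.408,-.913]/' slot.py; python3 -c "
from slot import *
tipto(120,0,18)"
```

```text
T 23.8 F [ 0.4 -0.3 -2.3] gap 31.5 delta tool [-1.9 -1.  23.9]
axis in slot [0.001 0.021 1.   ] tip in slot [128.9  -1.3  40.2] toolz [-0.155 -0.043 -0.987] head 6.95
```

```bash
python3 -m inch '[[-0.002,-0.001,0.008,0,1],[0,0,0.007,0,1],[0,0,0.005,0,1]]';  python3 -c "
from slot import *
tipto(120,0,8)
d=snap('side','side33');tipto(120,0,8);d=snap('scene','scene33');tipto(120,0,8);d=snap('wrist','wrist33')
d=load('scene33'); d['frame']=np.clip(d['frame'].astype(float)*2.,0,255).astype(np.uint8); crop(d,'c48',240,178,270,218,15)
d=load('side33'); d['frame']=np.clip(d['frame'].astype(float)*1.7,0,255).astype(np.uint8); crop(d,'c49',235,170,270,205,15)"
```

```text
time_s: 24.05
tool_pos: [625.9, 14.1, 178.7]
ee_rot: [0.065, 0.747, -0.66, -0.041]
force: [0.3, 0.1, -0.8]
finger_gap: 31.3
T 24.05 F [ 0.3  0.1 -0.8] gap 31.3 delta tool [-0.5 -1.7 16.7]
axis in slot [-0.007  0.022  1.   ] tip in slot [ 1.251e+02 -1.000e-01  2.400e+01] toolz [-0.147 -0.043 -0.988] head 6.93
T 24.1 F [-1.2 -0.3 -2.7] gap 31.1 delta tool [-0.3 -2.7 15.1]
axis in slot [-0.004  0.022  1.   ] tip in slot [1.237e+02 1.000e-01 2.290e+01] toolz [-0.15  -0.043 -0.988] head 6.93
T 24.15 F [ 0.3  0.6 -1.3] gap 31.2 delta tool [-0.3 -2.9 15.3]
axis in slot [-0.004  0.022  1.   ] tip in slot [1.236e+02 1.000e-01 2.310e+01] toolz [-0.15  -0.043 -0.988] head 6.93
```

View pics/c48.png

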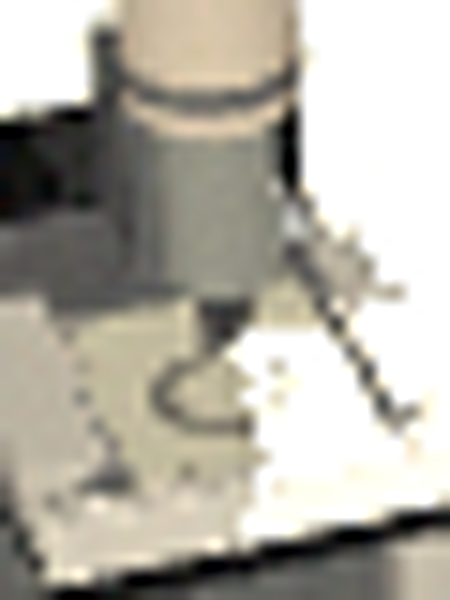

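View pics/c49.png

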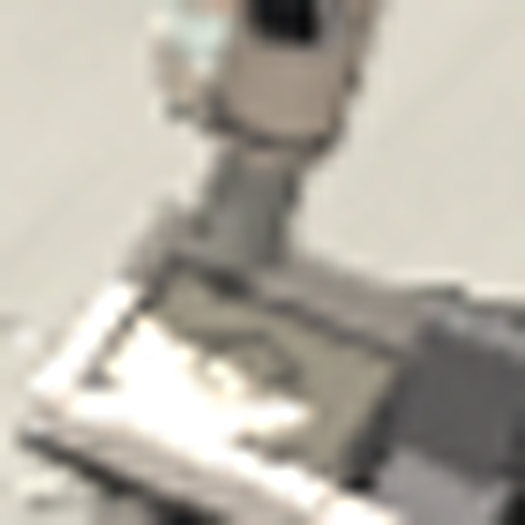

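View pics/wrist33.png

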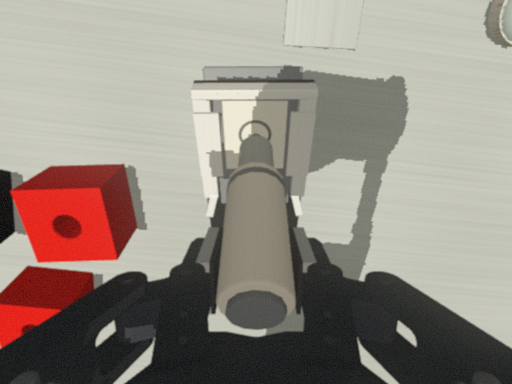

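```bash
python3 -c "
from slot import *
d=load('scene33');e=load('side33')
F=lambda u,v:(240+(u+.5)/15-.5,178+(v+.5)/15-.5); G=lambda u,v:(235+(u+.5)/15-.5,170+(v+.5)/15-.5)
s=manip.state();Rt=Rq(s['ee_rot']);p=np.array(s['tool_pos'])
Q=[]
for a,b in [(F(222,345),G(230,285)),(F(220,295),G(245,258)),(F(210,100),G(278,138))]:
    t,g=two(d,a,e,b); Q.append(Rs.T@(t-o)); print('slot',Q[-1].round(1),'gap',g.round(1),'tool',(Rt.T@(t-p)).round(1))
for i,j in [(0,2),(1,2)]:
    v=Q[j]-Q[i]; print(np.linalg.norm(v).round(1),(v/np.linalg.norm(v)).round(3))
tipto(120,0,8)"
```

```text
slot [128.5  -2.   25.2] gap 3.1 tool [  2.4 -44.4  79.7]
slot [126.7  -1.3  34.8] gap 3.4 tool [  1.9 -38.9  71.7]
slot [125.5   0.8  73.7] gap 1.2 tool [  0.6 -22.1  36.5]
48.7 [-0.062  0.058  0.996]
39.0 [-0.031  0.055  0.998]
T 24.2 F [ 0.3 -0.2 -2.2] gap 31.2 delta tool [-0.4 -2.6 15.8]
axis in slot [-0.004  0.022  1.   ] tip in slot [124.1   0.   23.5] toolz [-0.15  -0.043 -0.988] head 6.93
```

```bash
python3 -m inch '[[0,-0.001,0.005,0,1],[0,0,0.004,0,1],[0,0,0.003,0,1]]';  python3 -c "
from slot import *
tipto(120,0,8)
d=snap('side','side34');tipto(120,0,8);d=snap('scene','scene34');tipto(120,0,8);
d=load('scene34'); d['frame']=np.clip(d['frame'].astype(float)*1.7,0,255).astype(np.uint8); crop(d,'c50',240,178,270,218,15)
d=load('side34'); d['frame']=np.clip(d['frame'].astype(float)*1.7,0,255).astype(np.uint8); crop(d,'c51',235,170,270,205,15)"
```

```text
time_s: 24.45
tool_pos: [625.4, 13.7, 166.7]
ee_rot: [0.065, 0.747, -0.66, -0.041]
force: [0.3, 0.0, -1.7]
finger_gap: 31.6
T 24.45 F [ 0.3  0.  -1.7] gap 31.6 delta tool [-0.6 -0.4  4.7]
axis in slot [-0.007  0.022  1.   ] tip in slot [121.5  -0.5  12.5] toolz [-0.147 -0.043 -0.988] head 6.93
T 24.5 F [-0.3  0.4 -2.5] gap 31.6 delta tool [-0.6 -1.   3.7]
axis in slot [-0.006  0.022  1.   ] tip in slot [120.6  -0.5  11.8] toolz [-0.148 -0.043 -0.988] head 6.92
T 24.55 F [-0.3  0.7 -1.1] gap 31.2 delta tool [-0.5 -1.1  3.9]
axis in slot [-0.005  0.022  1.   ] tip in slot [120.6  -0.4  12. ] toolz [-0.148 -0.043 -0.988] head 6.92
```

View pics/c50.png

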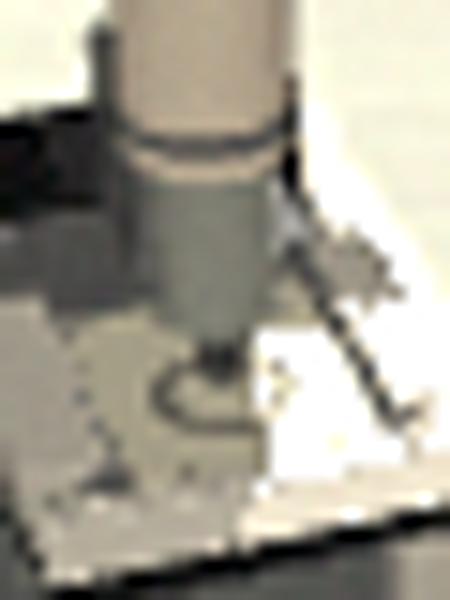

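View pics/c51.png

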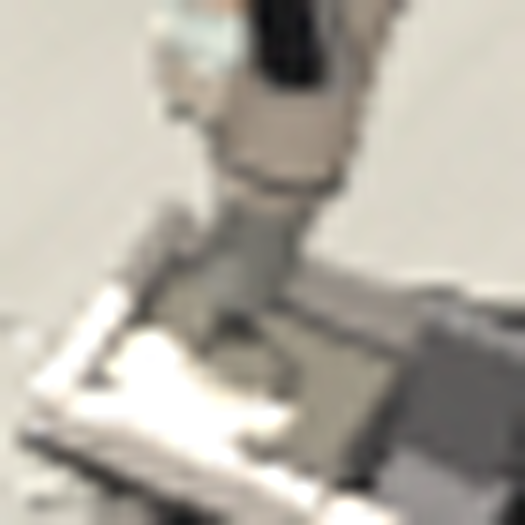

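```bash
python3 -m inch '[[-0.0005,0,0.003,0,1],[0,-0.0006,0.002,0,1]]';  python3 -c "
from slot import *
tipto(120,0,8)
d=snap('side','side35');tipto(120,0,8);d=snap('scene','scene35');tipto(120,0,8);
d=load('scene35'); d['frame']=np.clip(d['frame'].astype(float)*1.7,0,255).astype(np.uint8); crop(d,'c52',240,178,270,218,15)
d=load('side35'); d['frame']=np.clip(d['frame'].astype(float)*1.7,0,255).astype(np.uint8); crop(d,'c53',235,170,270,205,15)"
```

```text
time_s: 24.72
tool_pos: [624.8, 14.0, 161.1]
ee_rot: [0.065, 0.747, -0.66, -0.041]
force: [0.1, -0.0, -1.7]
finger_gap: 31.3
T 24.72 F [ 0.1 -0.  -1.7] gap 31.3 delta tool [-0.1 -0.2 -0.9]
axis in slot [-0.006  0.022  1.   ] tip in slot [ 1.195e+02 -1.000e-01  7.200e+00] toolz [-0.148 -0.043 -0.988] head 6.92
T 24.77 F [-0.4 -0.2 -2. ] gap 31.4 delta tool [-0.1 -0.1 -1.2]
axis in slot [-0.006  0.022  1.   ] tip in slot [119.4  -0.2   7. ] toolz [-0.148 -0.043 -0.988] head 6.92
T 24.82 F [-0.6  1.1 -1.5] gap 31.3 delta tool [-0.1 -0.2 -1. ]
axis in slot [-0.006  0.022  1.   ] tip in slot [119.5  -0.2   7.1] toolz [-0.148 -0.043 -0.988] head 6.92
```

View pics/c52.png

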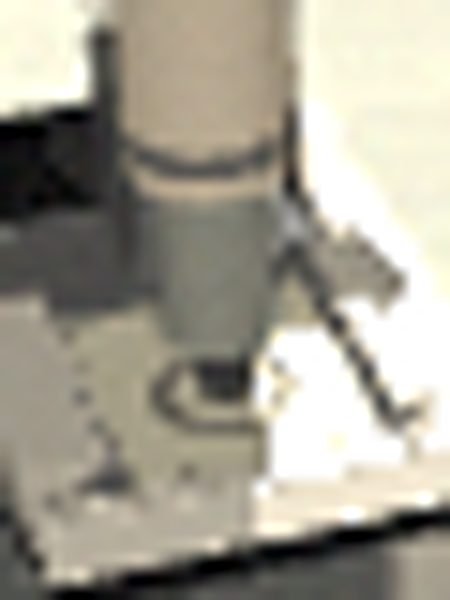

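View pics/c53.png

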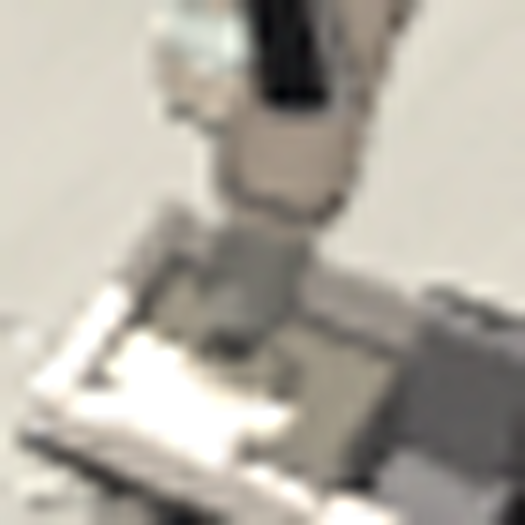

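```bash
cat >> slot.py <<'E'
def favg(n=6):
    A=[];
    for i in range(n):
        viewer.snapshot("wrist"); s=manip.state(); A.append(np.r_[s["force"],s["moment"]])
    A=np.array(A); m=A.mean(0); print("Favg",m.round(2),"along n",(m[:3]@Rs[:,2]).round(2),"sd",A.std(0)[:3].round(1),"t",s["time_s"])
E
python3 -c "
from slot import *
favg()"
python3 -m inch '[[0,-0.0012,0.0027,0,1]]';  python3 -c "
from slot import *
favg();tipto(120,0,8)"
```

```text
Favg [ 0.28 -0.46 -1.9   0.01 -0.09  0.01] along n -1.9 sd [0.2 0.7 0.6] t 25.1167
time_s: 25.2
tool_pos: [626.4, 14.0, 159.7]
ee_rot: [0.064, 0.747, -0.661, -0.04]
force: [-0.8, 0.3, -0.3]
finger_gap: 31.4
Favg [-0.04 -0.22 -0.22  0.01 -0.14  0.02] along n -0.19 sd [0.4 0.4 0.6] t 25.5
T 25.5 F [ 0.3 -0.5  0.7] gap 31.4 delta tool [-0.3  1.6 -2.5]
axis in slot [-0.008  0.023  1.   ] tip in slot [120.5  -0.4   5. ] toolz [-0.146 -0.043 -0.988] head 6.92
```

```bash
python3 -m inch '[[0,-0.0010,0.0024,0,1]]';  python3 -c "
from slot import *
favg();tipto(120,0,8)
d=snap('side','side36');d=snap('scene','scene36');d=snap('wrist','wrist36');
d=load('scene36'); d['frame']=np.clip(d['frame'].astype(float)*1.7,0,255).astype(np.uint8); crop(d,'c54',230,130,275,218,7)
crop(d,'c54b',240,178,270,218,15)
d=load('side36'); d['frame']=np.clip(d['frame'].astype(float)*1.7,0,255).astype(np.uint8); crop(d,'c55',225,140,285,205,9)"
```

```text
time_s: 25.58
tool_pos: [627.1, 14.0, 157.4]
ee_rot: [0.064, 0.747, -0.661, -0.04]
force: [-1.1, 0.4, -0.3]
finger_gap: 30.9
Favg [-0.35  0.34  0.24  0.03 -0.11 -0.01] along n 0.31 sd [0.4 0.6 0.4] t 25.8833
T 25.88 F [-0.4  0.3  0.9] gap 31.2 delta tool [-0.3  2.7 -4.8]
axis in slot [-0.008  0.023  1.   ] tip in slot [120.6  -0.4   2.5] toolz [-0.146 -0.043 -0.988] head 6.92
```

View pics/c54b.png

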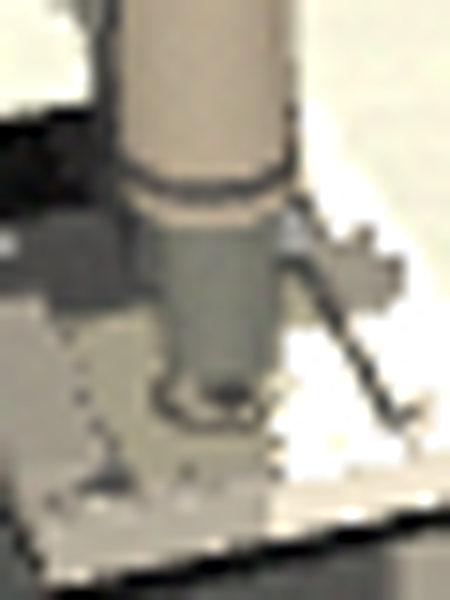

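View pics/c54.png

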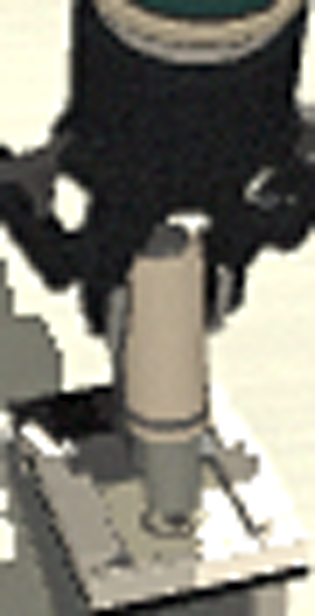

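View pics/c55.png

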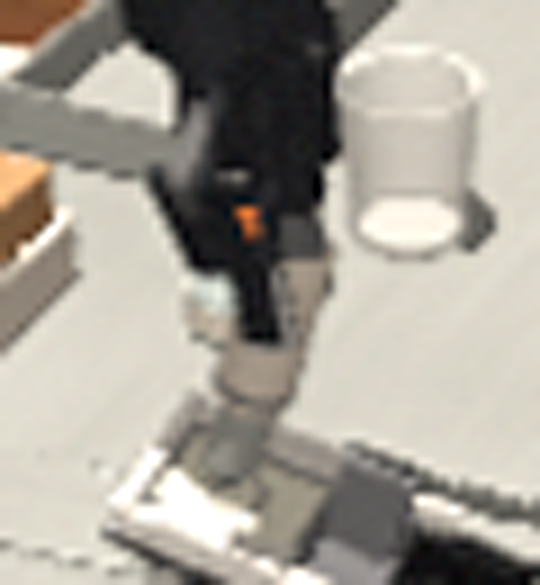

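View pics/wrist36.png

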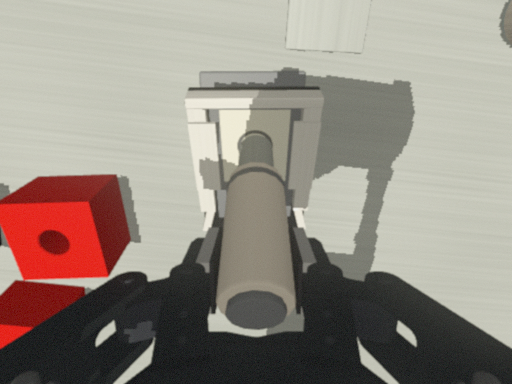

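```bash
python3 -c "
from slot import *
d=load('scene36');e=load('side36')
F=lambda u,v:(240+(u+.5)/15-.5,178+(v+.5)/15-.5); G=lambda u,v:(225+(u+.5)/9-.5,140+(v+.5)/9-.5)
F2=lambda u,v:(230+(u+.5)/7-.5,130+(v+.5)/7-.5)
Q=[]
for a,b in [(F(225,398),G(232,478)),(F(208,188),G(258,385)),(F2(169,237),G(305,228))]:
    t,g=two(d,a,e,b); Q.append(Rs.T@(t-o)); print('slot',Q[-1].round(1),'gap',g.round(1))
for i,j in [(0,1),(0,2),(1,2)]:
    v=Q[j]-Q[i]; print(np.linalg.norm(v).round(1),(v/np.linalg.norm(v)).round(3))
w=load('wrist36'); print(proj(w,ring),proj(w,o+Rs@np.array([150,0,13.5])))
favg(4)"
```

```text
slot [122.8  -1.1   9.5] gap 3.2
slot [123.3  -1.5  55.9] gap 4.6
slot [121.6   4.4 135.2] gap 7.5
46.4 [ 0.01 -0.01  1.  ]
125.8 [-0.01   0.043  0.999]
79.6 [-0.021  0.074  0.997]
[254.55126995 144.58585031] [254.81076972 107.5232597 ]
Favg [-0.28  0.28  0.59  0.04 -0.11  0.01] along n 0.63 sd [0.4 0.2 0.3] t 26.2333
```

```bash
python3 -c "
from slot import *
tipto(120,0,8); print(manip.close_job())"
```

```text
T 26.23 F [-0.6  0.5  0.8] gap 31.4 delta tool [-0.3  2.7 -4.9]
axis in slot [-0.008  0.023  1.   ] tip in slot [120.5  -0.4   2.5] toolz [-0.146 -0.043 -0.988] head 6.92
the job is handed in; nothing more can be done
None
```

The tile is home in the dock and released, and the job was handed in at 26.2 s with the probe held pressed in the ring. No verdict is reported, so everything below comes from my own checks.

**Tile:** I gripped it by the fin and let it pitch to the slope as it met the apron. I then slid it under the lips to the stop and opened the jaws. After letting go, the wrist view put the ring at slot x about 119.5 mm and the stop at about 149.4 mm. That is consistent with fully home, centred within 1 mm. In the last wrist picture the ring was still within about 2 pixels of its predicted home position.

**Probe tilt:** The tool cannot be tilted by command, so I turned the probe in the jaws by levering it against the stand's hole. I then corrected the angle twice, on the back of the dock's stop and on the dock's entry edge.

**Last checks on the probe:**

| Check | Reading | Limit |
|---|---|---|
| Distance from ring centre | within about 1.5 mm in the scene view | 6 mm |
| Tilt from square | about 0.01–0.05 rad | 0.10 rad |
| Push on the tile | about 2.2–2.5 N above the free reading | 0.7–6 N |
| Nose in | about 4–5 mm | 1.5–8.5 mm |

**What disagreed:**
- **Tip position:** The two-camera measurement of the tip put it about 3 mm up-slope of the ring. The tool-pose model put it within 1 mm.
- **Sideways lean:** The estimates ranged from about 0 to 0.07 rad, because the fingers partly hid the cap.
- **Bystanders:** I did not measure them at the end. No move was planned near them, and nothing looked shifted in the pictures.

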